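Stir two colours of wooden beads together for the craft class

TASK

Pick up the flat wooden spoon, stand it blade down in the pot of beads with its handle leaning on the rim and let go, then take it afresh near the top end of its handle, where the hand stays clear of the beads. Stir the beads round the pot with it until at least two yellow and two blue beads have been carried over to the other colour's side of the line through the pot's two handles, and leave the spoon standing in the pot again, leaning on the rim. Keep the gripper out of the beads, every bead in the pot, the pot where it stands, and the glue stick and paint jar undisturbed.

Things in the scene. Friction and masses are not known exactly. Their poses are not given: they have to be found in the camera images.
- pot: white enamelled iron pot, blue rim, loose, 1.8 kg, standing: round straight wall 160 mm outside diameter, 4 mm thick, 95 mm high, floor 5 mm. Origin: centre of underside; z up. Two blue loop handles along its +y and -y reach 28 mm out from the wall at 74 mm height. The line through them (y axis) parts two sides: all yellow beads start on the +x side, all blue on the -x side.
- spoon: flat light wooden stirring spoon, 200 mm long, 65 g, starts lying flat on the table. Origin: centre of its underside at mid-length; z up as it lies; +x points along the handle to its end. Straight rectangular handle 16 mm wide (y), 14 mm thick (z) from x = -20 to +100 mm; flat square-ended blade (its head) 34 mm wide, 10 mm thick, x = -100 to -38 mm; 20 mm wide neck between.
- spoon_tip (a point): the middle of the square end of the spoon's blade (spoon x = -100 mm, 6 mm above its underside)
- spoon_end (a point): the far end of the spoon's handle (spoon x = +100 mm, 6 mm above its underside). Leaned on the rim at about 45 degrees with the blade on the pot's floor, the spoon stays put
- glue_stick: glue stick standing on the table, 31 mm diameter, 96 mm high, white and pink with a yellow cap; loose bystander. Origin: centre of its underside.
- paint_jar: red paint jar with a white lid, 58 mm diameter, 85 mm high, standing; loose bystander. Origin: centre of its underside.
- yellow1: one of the four yellow varnished wooden beads: ball of 28 mm diameter, 12 g, loose in the pot, slippery (friction about 0.3) and free to roll; starts on the pot's +x side resting on its floor. Origin: the ball's centre.
- yellow2: one of the four yellow varnished wooden beads: ball of 28 mm diameter, 12 g, loose in the pot, slippery (friction about 0.3) and free to roll; starts on the pot's +x side resting on its floor. Origin: the ball's centre.
- yellow3: one of the four yellow varnished wooden beads: ball of 28 mm diameter, 12 g, loose in the pot, slippery (friction about 0.3) and free to roll; starts on the pot's +x side resting on its floor. Origin: the ball's centre.
- yellow4: one of the four yellow varnished wooden beads: ball of 28 mm diameter, 12 g, loose in the pot, slippery (friction about 0.3) and free to roll; starts on the pot's +x side resting on its floor. Origin: the ball's centre.
- blue1: one of the four blue varnished wooden beads: ball of 28 mm diameter, 12 g, loose in the pot, slippery (friction about 0.3) and free to roll; starts on the pot's -x side resting on its floor. Origin: the ball's centre.
- blue2: one of the four blue varnished wooden beads: ball of 28 mm diameter, 12 g, loose in the pot, slippery (friction about 0.3) and free to roll; starts on the pot's -x side resting on its floor. Origin: the ball's centre.
- blue3: one of the four blue varnished wooden beads: ball of 28 mm diameter, 12 g, loose in the pot, slippery (friction about 0.3) and free to roll; starts on the pot's -x side resting on its floor. Origin: the ball's centre.
- blue4: one of the four blue varnished wooden beads: ball of 28 mm diameter, 12 g, loose in the pot, slippery (friction about 0.3) and free to roll; starts on the pot's -x side resting on its floor. Origin: the ball's centre.
There are look-alikes about, which are no part of the job. Of the things like the pot, leave any that is black or green; of the rest the smaller one is meant.

How it is judged:
On the way, in this order (a step that is already met when the one before it is completed fails the run):
1. the spoon stands in the pot, blade down with the tip less than 60 mm above the pot's underside, handle end above the rim, let go and at rest (horizontal distance between spoon_tip and pot below 0.08 m and z of spoon_tip in the frame of pot below 0.06 m and z of spoon_end in the frame of pot above 0.095 m and contact force between the fingers and spoon below 0.05 N and linear speed of spoon below 0.03 m/s and angular speed of spoon below 0.3 rad/s), for 0.2 s.
2. the spoon is held again, within 60 mm of its handle's end, with its blade in the pot (horizontal distance between spoon_tip and pot below 0.08 m and z of spoon_tip in the frame of pot below 0.06 m and contact force between the fingers and spoon above 1 N and x of the grasp point in the frame of spoon above 0.04 m), for 0.2 s.
3. with the spoon so held and its blade in the pot, the beads have been stirred: each colour has at least two beads across the handle line on the side where the other colour started (all of step 2 and (x of each of yellow1, yellow2 in the frame of pot below 0 m or x of each of yellow1, yellow3 in the frame of pot below 0 m or x of each of yellow1, yellow4 in the frame of pot below 0 m or x of each of yellow2, yellow3 in the frame of pot below 0 m or x of each of yellow2, yellow4 in the frame of pot below 0 m or x of each of yellow3, yellow4 in the frame of pot below 0 m) and (x of each of blue1, blue2 in the frame of pot above 0 m or x of each of blue1, blue3 in the frame of pot above 0 m or x of each of blue1, blue4 in the frame of pot above 0 m or x of each of blue2, blue3 in the frame of pot above 0 m or x of each of blue2, blue4 in the frame of pot above 0 m or x of each of blue3, blue4 in the frame of pot above 0 m)), for 0.1 s.
At the end, for the whole second after the job is handed in: Of each colour at least two bead centres lie across the handle line on the other colour's starting side; all eight are in the pot; the pot is upright; the spoon stands in it, tip under 60 mm above the pot's underside, handle end above the rim, let go, at rest (all of step 1 and (x of each of yellow1, yellow2 in the frame of pot below 0 m or x of each of yellow1, yellow3 in the frame of pot below 0 m or x of each of yellow1, yellow4 in the frame of pot below 0 m or x of each of yellow2, yellow3 in the frame of pot below 0 m or x of each of yellow2, yellow4 in the frame of pot below 0 m or x of each of yellow3, yellow4 in the frame of pot below 0 m) and (x of each of blue1, blue2 in the frame of pot above 0 m or x of each of blue1, blue3 in the frame of pot above 0 m or x of each of blue1, blue4 in the frame of pot above 0 m or x of each of blue2, blue3 in the frame of pot above 0 m or x of each of blue2, blue4 in the frame of pot above 0 m or x of each of blue3, blue4 in the frame of pot above 0 m) and horizontal distance between each of yellow1, yellow2, yellow3, yellow4, blue1, blue2, blue3, blue4 and pot below 0.08 m and angle between pot's own z axis and vertical below 0.1 rad and linear speed of pot below 0.02 m/s); the robot touches nothing.
It fails at once if the pot is shoved more than 40 mm from its place, or tipped by more than 0.3 rad (distance of pot from where it was at the start of the episode above 0.04 m or angle between pot's own z axis and vertical above 0.3 rad).
It fails at once if a bead leaves the pot (horizontal distance between any of yellow1, yellow2, yellow3, yellow4, blue1, blue2, blue3, blue4 and pot above 0.095 m).
It fails at once if the gripper's fingers touch the beads (contact force between the fingers and yellow1 above 0.5 N or contact force between the fingers and yellow2 above 0.5 N or contact force between the fingers and yellow3 above 0.5 N or contact force between the fingers and yellow4 above 0.5 N or contact force between the fingers and blue1 above 0.5 N or contact force between the fingers and blue2 above 0.5 N or contact force between the fingers and blue3 above 0.5 N or contact force between the fingers and blue4 above 0.5 N).
It fails at once if the glue stick or the paint jar is moved by more than 30 mm (distance of any of glue_stick, paint_jar from where it was at the start of the episode above 0.03 m).
It also fails if it takes over 72 s, if anything falls off the work surface, if the arm or the gripper's body presses on something with over 40 N, if the wrist force passes 120 N, or if a joint passes its speed limit or range.

ROBOT

A 7-joint arm with a two-finger parallel gripper is mounted at the origin on the work surface. World frame = base frame: x ahead of the robot, y to its left, z up, the work surface at z = 0. Lengths are in m, angles in rad, forces in N, time in s.
With the tool pointing down it reaches from about 0.425 to 0.925 m from the base axis. Payload 6.8 kg.
Tool frame: the origin (TCP) lies between the finger pads; the fingertips stand 22 mm ahead of it and the grasp point (between the pads) lies 3 mm ahead of it (bot.tip_reach is the distance from the TCP to the fingertips, in m); z points along the fingers, x is the direction in which the jaws open and shut, and the axes are right-handed (so a half turn about z gives the same grasp; the last joint's range is limited). The gripper opens to 85 mm and grips with 20 to 120 N. Pads are 22 mm wide; open, the fingers measure 114 mm over their backs; the gripper's body (76 mm by 85 mm) begins 54 mm behind the grasp point. The pads swing forward as they close: fully open they stand 13 mm farther back than shut.
Start: joints at [1.151, 0.477, 0.022, 1.555, -0.011, 1.109, -0.083], TCP at [0.207, -0.642, 0.228] pointing down, gripper open.
Joint ranges: [-2.96, 2.96], [-0.34, 2.1], [-1.41, 1.46], [0.24, 2.44], [-1.37, 4.51], [0.17, 1.92], [-2.96, 2.96]. Speed limits (rad/s): [2.39, 2.39, 3.14, 3.14, 3.14, 3.14, 3.14].

INTERFACE

Orientations are given as a unit quaternion [w, x, y, z].
In Python, from station import bot gives the robot as it stands.
- The arm moves only by the tool step_arm, never from a script. Its argument "targets" is a list of rows, each a list of 5 numbers: the shift along the tool's x, y, z in mm, then the turn about the tool's z in degrees, then the closure, from 0 (fully open) to 1 (shut). In form: [[dx, dy, dz, spin, jaw], ...]. A call has 1 to 20 rows; each row is the pose to reach, as a shift and turn from the pose commanded when the call began, along the tool's axes at that moment; what a row does not reach only later rows make up. A row lasts 1/12 s, in which the tool goes at most 41.7 mm and 7.16 degrees, less where a joint would pass 70% of its speed; a pose out of reach is approached as far as the arm can. A call with a gripper value outside its range is refused whole. The fingers move at their own pace and stop on an object; "newtons" is the grip in N (left out, the last holds). Time passes only in rows, so rows that repeat a pose let the fingers close. It gives the time, the measured TCP pose, the force and the opening at its end, in the units of the state.
- bot.get_obs(): the state, without advancing time (a new reading comes with each control period).
- bot.read_camera(name): name is "side" or "top" or "wrist"; returns a dict with "frame" (400x640x3 uint8, red, green, blue), "z_map" (400x640 float32, m along the optical axis (not along the pixel's ray), 0 where there is no reading), "fov_y" (degrees; the focal length in pixels is half the picture's height over the tangent of half this angle, whatever the lens; pixels are square), "cx", "cy" (the principal point, pixels), "R" (3x3) and "t" (3): a world point X has camera coordinates R X + t. Camera axes: x right, y down, z forward; pixel columns grow to the right and rows downward; lengths in m; the calibration is good to about 2 mm. A picture is of the moment at which its call begins.
- bot.hand_in(): hands the job in, once; it reports no verdict.
The state is a dict: "t": time; "q": joint angles; "joint_vel": joint speeds; "joint_torque": joint torques, N m; "eef_pos": TCP position; "tool_rot": TCP orientation; "contact_force": force on the tool from outside, world axes, zero at the start; "torque": the same for the moment, N m; "gripper_width": opening from 0.0 (shut) to 1.0 (fully open).
Only numpy, scipy, OpenCV 4.12 (cv2) and the standard library are available. Lean on these libraries where they do the work, as an engineer would, in place of code of your own. Each camera call takes 0.05 s, during which the arm holds its last target.

## Working session

There is one attempt and no reset: what is moved stays moved. The work goes in short steps, Python scripts to look and compute and a tool call to move; the robot and the scene stay as the last step left them, time stands still between calls to the robot, and variables do not carry over. Pictures are saved under pics/ and viewed, and the job is handed in when it is done.

Besides the shell and the picture viewer there is one more tool, called as name(argument=value, ...) on one line, values as JSON. step_arm: Moves the arm, as the interface text tells. Its arguments: {"type":"object","properties":{"targets":{"type":"array"},"newtons":{"type":"number"}},"required":["targets"]}

```bash
ls; mkdir -p pics
python3 - <<'E'
from station import bot
import cv2
o=bot.get_obs()
print({k:o[k] for k in('t','eef_pos','tool_rot','gripper_width')})
for n in('top','side','wrist'):
    c=bot.read_camera(n); cv2.imwrite(f'pics/{n}0.png',c['frame'][:,:,::-1]); print(n,c['fov_y'],c['cx'],c['cy'],c['R'].round(3).tolist(),c['t'].round(3).tolist())
E
```

```text
pics
{'t': 0.0, 'eef_pos': array([ 0.2068855 , -0.64188027,  0.22713791]), 'tool_rot': array([-4.78794479e-04,  8.08346824e-01, -5.88705852e-01, -7.76650162e-04]), 'gripper_width': 1.003135121381573}
top 50.07666431086182 316.1028107004225 202.7431823571633 [[0.018, -1.0, 0.013], [-0.995, -0.02, -0.102], [0.102, -0.011, -0.995]] [-0.019, 0.488, 1.048]
side 53.00193330556362 322.8112499939071 195.6955749906443 [[-0.737, -0.676, 0.003], [-0.483, 0.523, -0.702], [0.473, -0.519, -0.712]] [0.373, 0.279, 1.051]
wrist 69.38379360431469 314.1715459514436 203.13237244274524 [[0.307, -0.952, -0.002], [-0.915, -0.296, 0.275], [-0.263, -0.083, -0.961]] [-0.674, -0.036, 0.379]
```

View pics/top0.png

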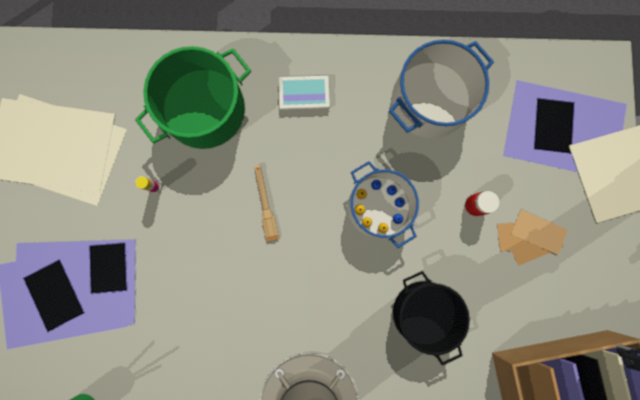

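View pics/side0.png

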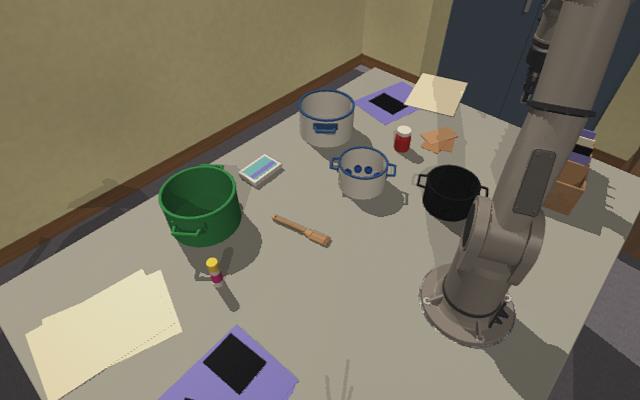

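View pics/wrist0.png

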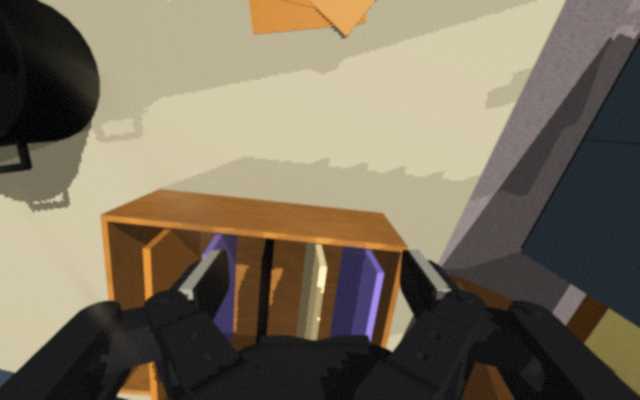

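Look-alikes for the pot in the top view are the green pot (195,95), the larger white one with a blue rim (445,83), the small white one with a blue rim (385,203) and the black one (431,316). I'm taking the small white one, which holds the beads. The spoon is at (266,203), and the tan papers at (532,235) are not it. The glue stick is at (147,184) and the jar at (483,204).

```bash
cat > h.py <<'E'
from station import bot
import cv2, numpy as np
def cam(n):
    c=bot.read_camera(n); f=200/np.tan(np.radians(c['fov_y'])/2); c['f']=f
    v,u=np.mgrid[0:400,0:640]; z=c['z_map']
    P=np.stack([(u-c['cx'])/f*z,(v-c['cy'])/f*z,z],-1)-c['t']
    c['W']=P@c['R']; c['hsv']=cv2.cvtColor(c['frame'],cv2.COLOR_RGB2HSV); return c
def ray(c,u,v,zp):
    d=c['R'].T@np.array([(u-c['cx'])/c['f'],(v-c['cy'])/c['f'],1]); o=-c['R'].T@c['t']
    return o+d*(zp-o[2])/d[2]
def proj(c,X):
    p=c['R']@X+c['t']; return p[:2]/p[2]*c['f']+[c['cx'],c['cy']]
def circ(p):
    A=np.c_[2*p,np.ones(len(p))]; s=np.linalg.lstsq(A,(p**2).sum(1),rcond=None)[0]
    return s[:2],np.sqrt(s[2]+s[:2]@s[:2])
def save(c,name,box=None,k=1):
    im=c['frame'][:,:,::-1]
    if box: im=im[box[1]:box[3],box[0]:box[2]]
    cv2.imwrite('pics/'+name,cv2.resize(im,None,fx=k,fy=k,interpolation=cv2.INTER_CUBIC))
E
python3 - <<'E'
from h import *
c=cam('top'); W=c['W']; H=c['hsv']
save(c,'crop0.png',(230,130,530,280),2.6)
# spoon
m=np.zeros((400,640),bool); m[155:250,245:290]=True
sp=m&(H[...,1]>90)&(H[...,0]<22)
pix=np.argwhere(sp); print('spoon n',len(pix), 'z',np.percentile(W[sp][:,2],[5,50,95]).round(4))
Q=np.array([ray(c,u,v,0.012)[:2] for v,u in pix]).astype(np.float32)
r=cv2.minAreaRect(Q*1000); print(r)
mu=Q.mean(0); U=np.linalg.svd(Q-mu,full_matrices=False)[2]; ax=U[0]; ax*=np.sign(ax[0])
s=(Q-mu)@ax; t=(Q-mu)@U[1]
print('axis',ax,np.degrees(np.arctan2(ax[1],ax[0])),'s',s.min(),s.max(),'mu',mu)
for e in (s.min(),s.max()): print('end',mu+ax*e)
# handle center at several s
for a in np.arange(s.min()+.005,s.max(),.02):
    k=abs(s-a)<.005; print(round(s.max()-a,3),(mu+ax*a+U[1]*(t[k].min()+t[k].max())/2).round(4),round(np.ptp(t[k]),4))
# pot rim: W z 0.085-0.105 near pot
m=np.zeros((400,640),bool); m[150:255,335:430]=True
blue=m&(H[...,0]>95)&(H[...,0]<125)&(H[...,1]>90)
rim=blue&(W[...,2]>.088)&(W[...,2]<.102)
p=W[rim][:,:2]; print(len(p)); 
for _ in range(5):
    cc,R=circ(p); d=np.linalg.norm(p-cc,axis=1); p=p[abs(d-R)<.006]
print('rim',cc,R, np.median(W[rim][:,2]))
P=W[blue&(W[...,2]>.06)]; d=np.linalg.norm(P[:,:2]-cc,axis=1); h=P[d>.088]; 
x=h[:,:2]-cc; u=np.linalg.svd(x,full_matrices=False)[2][0]; print('handle axis',u,np.degrees(np.arctan2(u[1],u[0])),len(h),h[:,2].mean())
k=x@u>0; print(x[k].mean(0),x[~k].mean(0))
for nm,lo,hi in(('y',15,35),('b',100,125)):
    mm=(m&(H[...,0]>=lo)&(H[...,0]<=hi)&(H[...,1]>110)&(np.linalg.norm(W[...,:2]-cc,axis=-1)<.07)&(W[...,2]<.06)).astype(np.uint8)
    n,l,st,ce=cv2.connectedComponentsWithStats(mm)
    for i in range(1,n):
        if st[i,4]>12: print(nm,st[i,4],ce[i].round(1),(ray(c,*ce[i],.021)[:2]-cc).round(4))
E
```

```text
spoon n 616 z [0.0061 0.0112 0.0159]
((488.10760498046875, 121.440673828125), (196.40377807617188, 31.468467712402344), 13.821577072143555)
axis [0.9724865 0.2329592] 13.471354 s -0.07811791 0.11833287 mu [0.46860722 0.11640612]
end [0.39263862 0.09820783]
end [0.5836843  0.14397284]
0.191 [0.3976 0.0992] 0.0314
0.171 [0.4169 0.1041] 0.0305
0.151 [0.4364 0.1089] 0.031
0.131 [0.456  0.1129] 0.0232
0.111 [0.4753 0.1181] 0.0139
0.091 [0.4946 0.1233] 0.0134
0.071 [0.5142 0.1273] 0.0134
0.051 [0.5337 0.1318] 0.0134
0.031 [0.5532 0.1363] 0.0135
0.011 [0.5726 0.141 ] 0.013
466
rim [ 0.48365523 -0.16877916] 0.07759465837342645 0.09520290467787615
handle axis [-0.8556058  -0.51762797] -148.82672536121 157 0.10949024843945403
[-0.08676095 -0.03798623] [0.08352893 0.0524922 ]
y 79 [361.2 193.6] [0.0304 0.0458]
y 82 [359.5 209.2] [-0.0094  0.0497]
y 76 [366.4 221.7] [-0.0403  0.032 ]
y 72 [382.8 227.5] [-0.0542 -0.0091]
b 63 [376.1 184.3] [0.0549 0.0082]
b 64 [391.2 189.8] [ 0.0414 -0.0303]
b 66 [399.3 202. ] [ 0.0108 -0.0505]
b 71 [397.6 218.1] [-0.0299 -0.0463]
```

View pics/crop0.png

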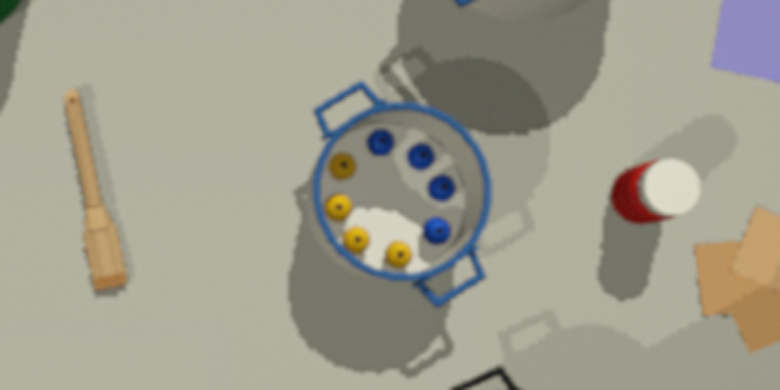

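step_arm(targets=[[-20,-18,0,0,0],[-50,-45,0,1,0],[-80,-73,0,2,0],[-111,-101,0,3,0],[-142,-129,0,4.4,0],[-173,-157,0,4.4,0],[-204,-185,0,4.4,0],[-235,-213,0,4.4,0],[-266,-241,0,4.4,0],[-297,-269,0,4.4,0],[-328,-298,0,4.4,0],[-359,-326,0,4.4,0],[-390,-354,0,4.4,0],[-421,-382,0,4.4,0],[-452,-410,0,4.4,0],[-483,-438,0,4.4,0],[-514,-466,0,4.4,0],[-545,-494,0,4.4,0],[-575,-522,0,4.4,0],[-600,-544,0,4.4,0]], newtons=30)

```text
t: 1.87
eef_pos: [0.5416, 0.0985, 0.2282]
tool_rot: [-0.001, 0.786, -0.619, 0.0]
contact_force: [0.1, -0.5, 0.9]
gripper_width: 1.0
```

step_arm(targets=[[-25,-25,20,0,0],[-34,-31,50,0,0],[-34,-31,70,0,0],[-34,-31,80,0,0],[-34,-31,80,0,0]])

```text
t: 2.28
eef_pos: [0.5613, 0.1348, 0.1455]
tool_rot: [0.002, 0.785, -0.619, -0.001]
contact_force: [-1.4, -1.1, 0.4]
gripper_width: 1.003
```

```bash
cat >> h.py <<'E'
def axes():
    o=bot.get_obs(); w,x,y,z=o['tool_rot']
    from scipy.spatial.transform import Rotation as Ro
    return o,Ro.from_quat([x,y,z,w]).as_matrix()
def go(target,ang=None):
    "ang: desired world angle deg of tool x (mod 180)"
    o,R=axes(); d=R.T@(np.array(target)-o['eef_pos'])*1000
    a=np.degrees(np.arctan2(R[1,0],R[0,0]))
    s=None if ang is None else -((ang-a+90)%180-90)
    print('t',round(o['t'],2),'pos',o['eef_pos'].round(4),'xang',round(a,2),'q',o['q'].round(2),'g',round(o['gripper_width'],3),'F',o['contact_force'].round(1),'-> d',d.round(1),'spin',s)
E
python3 - <<'E'
from h import *
go([.5597,.1377,.024],103.5)
c=cam('wrist'); save(c,'w1.png')
E
```

```text
t 2.28 pos [0.5613 0.1348 0.1455] xang -76.54 q [-0.01  0.45 -0.43  1.84  0.23  0.9  -1.88] g 1.003 F [-1.4 -1.1  0.4] -> d [ -3.2   0.3 121.5] spin -0.040078109217972724
```

View pics/w1.png

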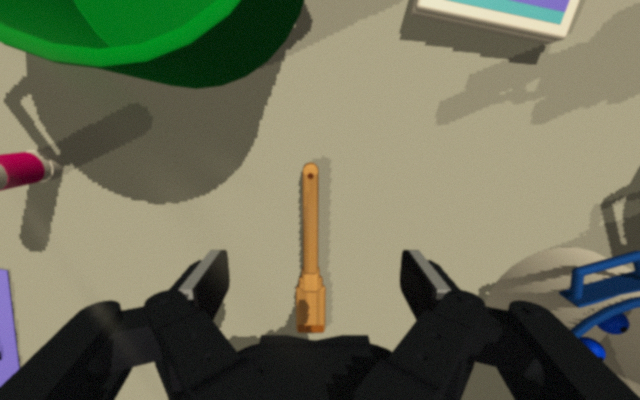

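step_arm(targets=[[-3,0,30,0,0.3],[-3,0,65,0,0.4],[-3,0,95,0,0.4],[-3,0,113,0,0.4],[-3,0,121,0,0.4],[-3,0,121,0,0.4]])

```text
t: 2.83
eef_pos: [0.5624, 0.1378, 0.0269]
tool_rot: [0.0, 0.785, -0.62, -0.0]
contact_force: [0.6, -0.2, -0.5]
gripper_width: 0.599
```

Run:
```python
from h import *
go([.5597,.1377,.024],103.5)
c=cam('wrist'); save(c,'w2.png')
```

```text
t 2.83 pos [0.5624 0.1378 0.0269] xang -76.6 q [-0.07  0.61 -0.37  1.91  0.34  0.68 -1.97] g 0.599 F [ 0.6 -0.2 -0.5] -> d [-0.5  2.6  2.9] spin -0.10129939581247527
```

View pics/w2.png

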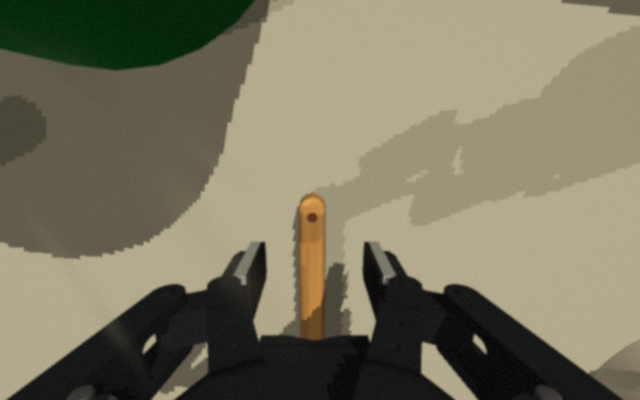

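step_arm(targets=[[0,1,1,0,0.6],[0,1,1,0,1],[0,1,1,0,1],[0,1,1,0,1],[0,1,1,0,1],[0,1,1,0,1]], newtons=50)

```text
t: 3.38
eef_pos: [0.5616, 0.1385, 0.0265]
tool_rot: [-0.0, 0.785, -0.619, 0.0]
contact_force: [-0.6, 0.1, 0.4]
gripper_width: 0.004
```

step_arm(targets=[[0,0,-15,0,1],[0,0,-50,0,1],[0,0,-90,0,1],[0,0,-120,0,1],[0,0,-140,0,1],[0,0,-140,0,1]])

```text
t: 3.88
eef_pos: [0.5641, 0.1397, 0.1712]
tool_rot: [-0.003, 0.785, -0.619, 0.003]
contact_force: [0.9, 0.5, -0.1]
gripper_width: 0.002
```

Run:
```python
from h import *
import math
phi=math.radians(95); u=np.array([math.cos(phi),math.sin(phi)])
pc=np.array([.4837,-.1688])
# spoon tip at -60 along u; grasp at 175 from tip
g=pc+u*(-.062+.175); print(g)
go([*g,.165],95-90)
c=cam('side'); save(c,'s1.png')
```

```text
[ 0.4738514 -0.05623  ]
t 3.88 pos [0.5641 0.1397 0.1712] xang -76.54 q [-0.    0.42 -0.45  1.82  0.22  0.94 -1.88] g 0.002 F [ 0.9  0.5 -0.1] -> d [169.5 133.5   5.1] spin -81.53974646497926
```

View pics/s1.png

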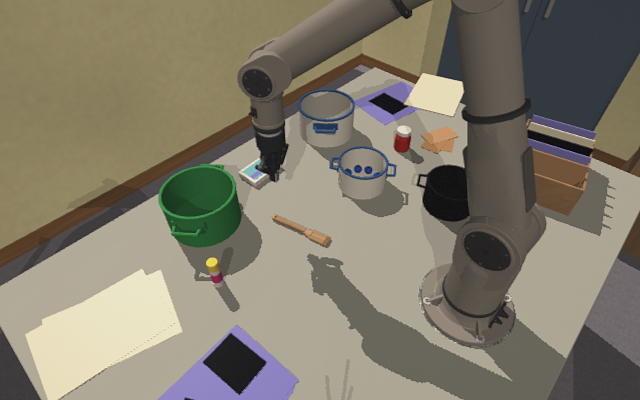

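Run:
```python
from h import *
c=cam('side');t=cam('top');w=cam('wrist')
save(w,'w3.png');save(t,'t3.png')
o,R=axes()
for d in(0,.003,.022):print('tcp in wrist',proj(w,o['eef_pos']+R[:,2]*d))
print(proj(t,o['eef_pos']),proj(c,o['eef_pos']))
for cc,b in((t,(245,155,290,250)),(c,(262,205,340,255))):
    H=cc['hsv'];m=np.zeros((400,640),bool);m[b[1]:b[3],b[0]:b[2]]=1
    sp=m&(H[...,1]>90)&(H[...,0]<22); pix=np.argwhere(sp)
    Q=np.array([ray(cc,u,v,0.012)[:2] for v,u in pix]).astype(np.float32)
    r=cv2.minAreaRect(Q*1000);print(len(pix),r, np.percentile(cc['W'][sp][:,2],[5,50,95]))
    print(Q[Q[:,0].argmax()],Q[Q[:,0].argmin()])
```

```text
tcp in wrist [314.44315358 252.28122293]
tcp in wrist [314.43826763 249.9574583 ]
tcp in wrist [314.41093094 236.95609862]
[250.2481908  162.09219269] [275.67279392 183.04670128]Traceback (most recent call last):
  File "<stdin>", line 11, in <module>
cv2.error: OpenCV(4.12.0) /io/opencv/modules/imgproc/src/convhull.cpp:143: error: (-215:Assertion failed) total >= 0 && (depth == CV_32F || depth == CV_32S) in function 'convexHull'
```

View pics/w3.png

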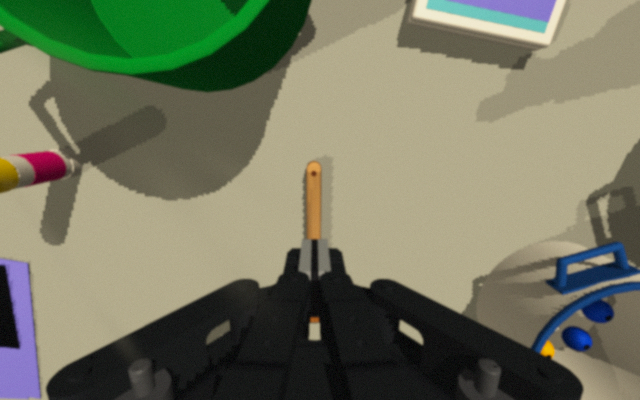

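View pics/t3.png

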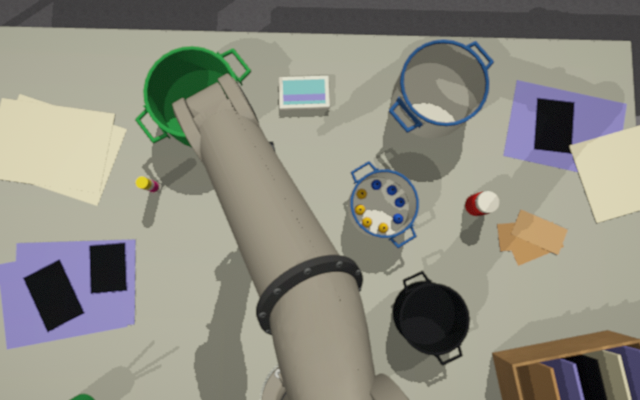

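Run:
```python
from h import *
print(bot.tip_reach)
w=cam('wrist');W=w['W'];o,R=axes();print(o['eef_pos'])
for v in range(225,290,6): print(v,[ (W[v,u]-o['eef_pos']).round(4).tolist() for u in(305,323)])
# spoon side view with occlusion from nothing
c=cam('side');H=c['hsv'];m=np.zeros((400,640),bool);m[210:250,268:335]=1
sp=m&(H[...,1]>90)&(H[...,0]<22);print(sp.sum(),np.percentile(c['W'][sp][:,2],[5,50,95]))
Q=c['W'][sp];print(Q[Q[:,0].argmax()],Q[Q[:,0].argmin()])
```

```text
0.022
[0.56040217 0.13800116 0.16461553]
225 [[-0.0464, -0.0003, -0.1642], [-0.0414, -0.0202, -0.1636]]
231 [[-0.0539, -0.002, -0.1651], [-0.0483, -0.0219, -0.1631]]
237 [[-0.0608, -0.0036, -0.1642], [-0.0561, -0.0239, -0.1645]]
243 [[0.01, 0.0072, 0.0134], [0.0118, -0.0016, 0.0127]]
249 [[0.0101, 0.007, 0.0205], [0.0113, -0.0015, 0.0188]]
255 [[0.0102, 0.0068, 0.0269], [0.0118, -0.0012, 0.0262]]
261 [[0.0101, 0.0066, 0.0325], [0.0119, -0.001, 0.0324]]
267 [[0.0105, 0.0065, 0.0383], [0.0116, -0.0009, 0.0372]]
273 [[0.0115, 0.0066, 0.0449], [0.0108, -0.001, 0.0407]]
279 [[0.0112, 0.0064, 0.0489], [0.0124, -0.0004, 0.0481]]
285 [[0.0109, 0.0062, 0.0525], [0.0121, -0.0003, 0.0519]]
436 [0.00637468 0.01177757 0.01691066]
[0.58778465 0.14083108 0.01205498] [-0.08762062  0.65192519  0.9433404 ]
```

Run:
```python
from h import *
c=cam('side');o,R=axes();print(o['eef_pos'],proj(c,o['eef_pos']),proj(c,o['eef_pos']-[0,0,.022]))
save(c,'s4.png',(235,130,315,250),6)
W=c['W']
for v in range(160,194,2): print(v,[(W[v,u]-o['eef_pos']).round(3).tolist() for u in(270,274,278)])
```

```text
[0.56051374 0.13818127 0.16466615] [275.6358345  183.14014476] [276.25956206 188.73070037]
160 [[-0.017, 0.023, 0.109], [-0.021, 0.013, 0.105], [-0.009, -0.01, 0.084]]
162 [[-0.017, 0.024, 0.103], [-0.018, 0.012, 0.096], [-0.005, -0.012, 0.074]]
164 [[-0.016, 0.024, 0.096], [-0.02, 0.014, 0.091], [-0.009, -0.008, 0.071]]
166 [[-0.012, 0.022, 0.085], [-0.017, 0.012, 0.082], [-0.009, -0.007, 0.065]]
168 [[-0.002, 0.015, 0.067], [-0.018, 0.014, 0.077], [-0.009, -0.007, 0.057]]
170 [[0.002, 0.013, 0.057], [-0.012, 0.01, 0.063], [-0.008, -0.006, 0.05]]
172 [[-0.018, 0.029, 0.072], [-0.011, 0.01, 0.056], [-0.005, -0.008, 0.04]]
174 [[-0.02, 0.031, 0.068], [-0.012, 0.011, 0.049], [-0.011, -0.003, 0.039]]
176 [[-0.02, 0.032, 0.062], [-0.01, 0.011, 0.041], [-0.011, -0.002, 0.032]]
178 [[0.169, -0.112, -0.163], [-0.007, 0.009, 0.03], [-0.012, -0.001, 0.026]]
180 [[0.161, -0.105, -0.163], [-0.009, 0.011, 0.025], [-0.013, 0.001, 0.021]]
182 [[0.156, -0.1, -0.165], [-0.009, 0.012, 0.019], [-0.009, -0.001, 0.01]]
184 [[0.147, -0.092, -0.164], [0.14, -0.103, -0.167], [0.126, -0.11, -0.162]]
186 [[0.139, -0.085, -0.162], [0.13, -0.095, -0.163], [0.12, -0.104, -0.164]]
188 [[0.131, -0.078, -0.162], [0.123, -0.088, -0.163], [0.113, -0.097, -0.164]]
190 [[0.126, -0.073, -0.164], [0.114, -0.08, -0.162], [0.107, -0.091, -0.165]]
192 [[0.12, -0.067, -0.165], [0.107, -0.074, -0.162], [0.098, -0.083, -0.162]]
```

View pics/s4.png

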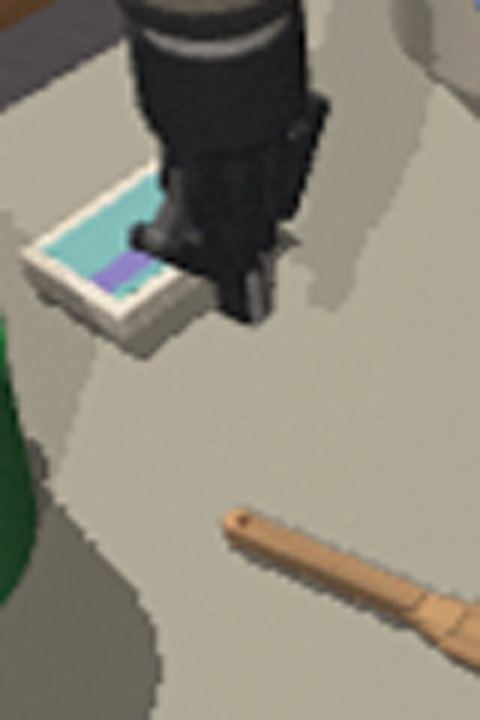

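The fingers closed above the spoon. In both the wrist and side views the real fingertips sit about 10 mm above the reported TCP, not 22 mm below it. I'll go lower in small steps and watch the force.

step_arm(targets=[[0,2,30,0,0.4],[0,2,65,0,0.4],[0,2,100,0,0.4],[0,2,135,0,0.4],[0,2,150,0,0.4],[0,2,153,0,0.4],[0,2,153,0,0.4]])

```text
t: 4.82
eef_pos: [0.5582, 0.1379, 0.0116]
tool_rot: [0.001, 0.785, -0.619, -0.001]
contact_force: [0.5, 0.5, 1.5]
gripper_width: 0.598
```

Run:
```python
from h import *
go([.5597,.1377,.0],103.5)
w=cam('wrist');c=cam('side');save(w,'w5.png');save(c,'s5.png',(235,130,345,250),5)
o,R=axes();W=w['W']
for v in(240,246,252,258,264,270): print(v,[(W[v,u]).round(4).tolist() for u in(258,262,314,368,374)])
```

```text
t 4.82 pos [0.5582 0.1379 0.0116] xang -76.51 q [-0.07  0.63 -0.36  1.92  0.35  0.65 -1.99] g 0.598 F [0.5 0.5 1.5] -> d [ 0.5 -1.4 11.6] spin -0.01496788486724654
240 [[0.5531, 0.1705, 0.001], [0.5533, 0.1683, 0.0003], [0.5667, 0.1401, 0.015], [0.5679, 0.1078, 0.0005], [0.5684, 0.1041, -0.0006]]
246 [[0.5624, 0.1672, 0.0273], [0.5631, 0.1653, 0.0278], [0.563, 0.1392, 0.0143], [0.5751, 0.115, 0.0277], [0.5761, 0.1124, 0.0284]]
252 [[0.5631, 0.166, 0.0347], [0.5603, 0.1646, 0.0286], [0.5595, 0.1384, 0.0142], [0.5732, 0.115, 0.0305], [0.5756, 0.1135, 0.0345]]
258 [[0.562, 0.1651, 0.0383], [0.5577, 0.164, 0.0296], [0.5566, 0.1377, 0.0153], [0.5702, 0.1141, 0.0307], [0.5752, 0.1146, 0.0403]]
264 [[0.5597, 0.1644, 0.0395], [0.5546, 0.1634, 0.0298], [0.5527, 0.1367, 0.0146], [0.5682, 0.114, 0.033], [0.5747, 0.1155, 0.0454]]
270 [[0.5562, 0.1639, 0.0387], [0.5522, 0.1627, 0.0311], [0.5487, 0.1358, 0.0139], [0.5654, 0.1132, 0.0334], [0.6267, 0.1544, 0.1573]]
```

View pics/s5.png

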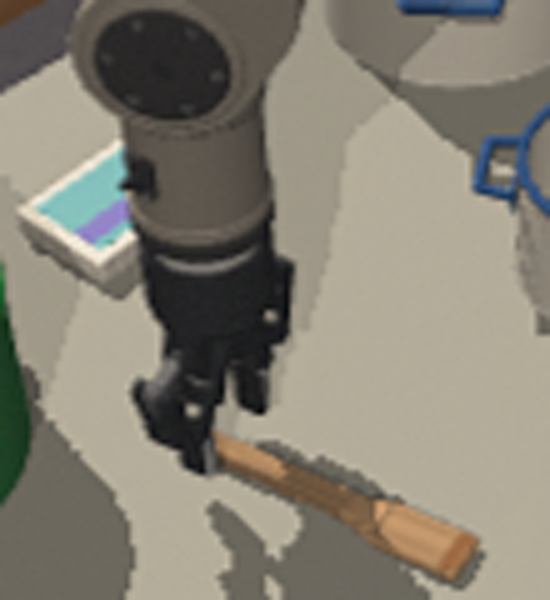

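View pics/w5.png

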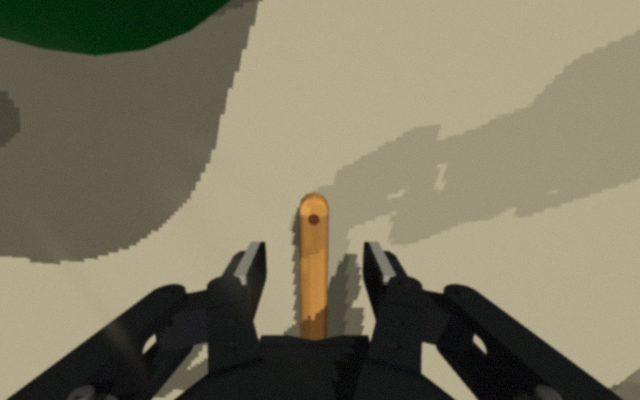

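step_arm(targets=[[0,0,8,0,0.5],[0,0,15,0,0.5],[0,0,19,0,0.5],[0,0,21,0,0.5],[0,0,21,0,0.5]])

```text
t: 5.33
eef_pos: [0.5599, 0.138, -0.0051]
tool_rot: [0.0, 0.785, -0.619, 0.001]
contact_force: [-9.2, -3.0, 28.9]
gripper_width: 0.5
```

Run:
```python
from h import *
go([.5597,.1377,-.010],103.5)
```

```text
t 5.33 pos [ 0.5599  0.138  -0.0051] xang -76.55 q [-0.08  0.66 -0.35  1.93  0.37  0.62 -2.01] g 0.5 F [-9.2 -3.  28.9] -> d [0.2 0.2 4.9] spin -0.052967290162996505
```

step_arm(targets=[[0,0,-9,0,0.5],[0,0,-11,0,0.6],[0,0,-11,0,0.7],[0,0,-11,0,0.7]])

```text
t: 5.67
eef_pos: [0.5594, 0.1379, 0.0029]
tool_rot: [-0.0, 0.785, -0.619, 0.0]
contact_force: [-0.3, 0.2, -0.2]
gripper_width: 0.297
```

step_arm(targets=[[0,0,0,0,1],[0,0,0,0,1],[0,0,0,0,1],[0,0,0,0,1]])

```text
t: 6.0
eef_pos: [0.5593, 0.1379, 0.0028]
tool_rot: [0.0, 0.785, -0.619, -0.0]
contact_force: [-0.7, -0.4, 1.5]
gripper_width: 0.167
```

step_arm(targets=[[0,0,-10,0,1],[0,0,-40,0,1],[0,0,-80,0,1],[0,0,-120,0,1],[0,0,-150,0,1],[0,0,-160,0,1],[0,0,-160,0,1]])

```text
t: 6.58
eef_pos: [0.5612, 0.1387, 0.1667]
tool_rot: [-0.002, 0.785, -0.619, 0.002]
contact_force: [0.3, -0.2, -0.6]
gripper_width: 0.167
```

Run:
```python
from h import *
g=np.array([.4837,-.1688])+np.array([np.cos(np.radians(95)),np.sin(np.radians(95))])*.113
go([*g,.150],5)
c=cam('side'); save(c,'s6.png',(200,60,440,260),3.3)
```

```text
t 6.58 pos [0.5612 0.1387 0.1667] xang -76.54 q [ 0.    0.42 -0.45  1.83  0.22  0.93 -1.88] g 0.167 F [ 0.3 -0.2 -0.6] -> d [169.2 130.4  15.8] spin -81.54350620291655
```

View pics/s6.png

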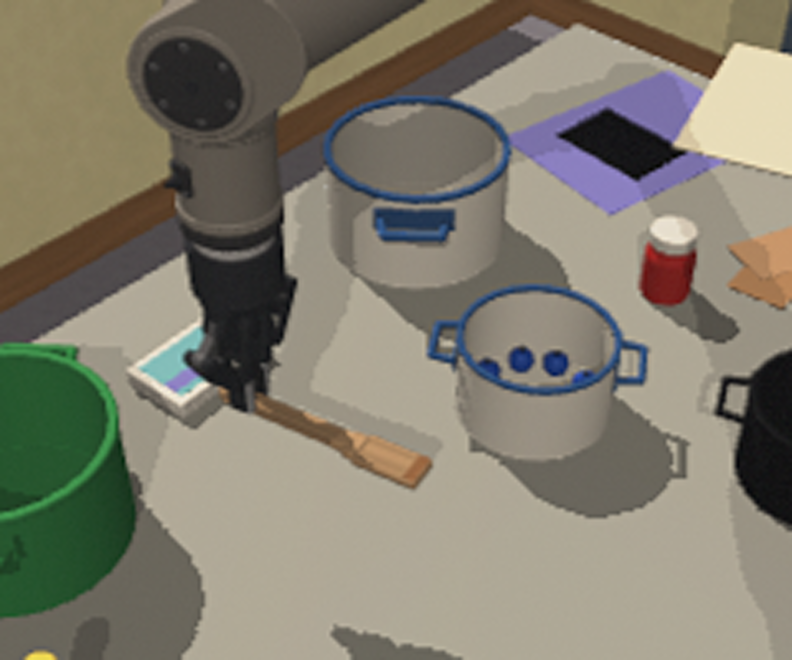

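step_arm(targets=[[5,4,0,-5,1],[18,14,0,-11,1],[34,26,0,-18,1],[50,39,0,-25,1],[66,51,2,-32,1],[82,63,4,-39,1],[98,76,6,-46,1],[114,88,8,-53,1],[130,100,10,-60,1],[145,112,12,-67,1],[157,121,14,-74,1],[165,127,15,-79,1],[169,130,16,-81.5,1],[169,130,16,-81.5,1],[169,130,16,-81.5,1]])

```text
t: 7.88
eef_pos: [0.4711, -0.0567, 0.1456]
tool_rot: [-0.001, 0.999, 0.042, -0.002]
contact_force: [0.4, 0.6, -0.8]
gripper_width: 0.169
```

Run:
```python
from h import *
g=np.array([.4837,-.1688])+np.array([np.cos(np.radians(95)),np.sin(np.radians(95))])*.113
go([*g,.101],5)
c=cam('side'); save(c,'s7.png',(240,60,480,260),3.3)
c=cam('top'); save(c,'t7.png',(260,110,500,310),3.3)
```

```text
t 7.88 pos [ 0.4711 -0.0567  0.1456] xang 4.84 q [ 0.61  0.34 -0.73  2.06  0.3   0.84 -0.21] g 0.169 F [ 0.4  0.6 -0.8] -> d [ 3.  -0.1 44.6] spin -0.16060586552062261
```

View pics/s7.png

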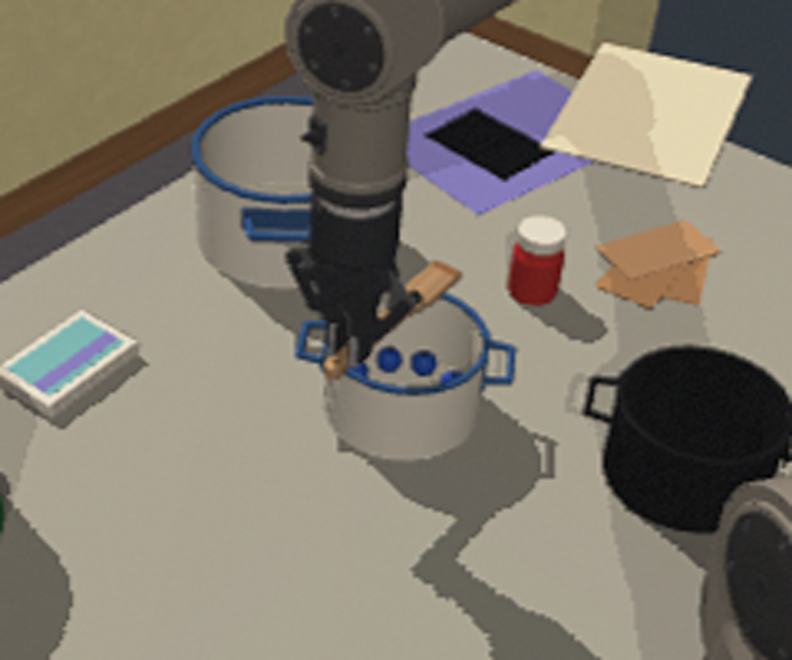

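View pics/t7.png

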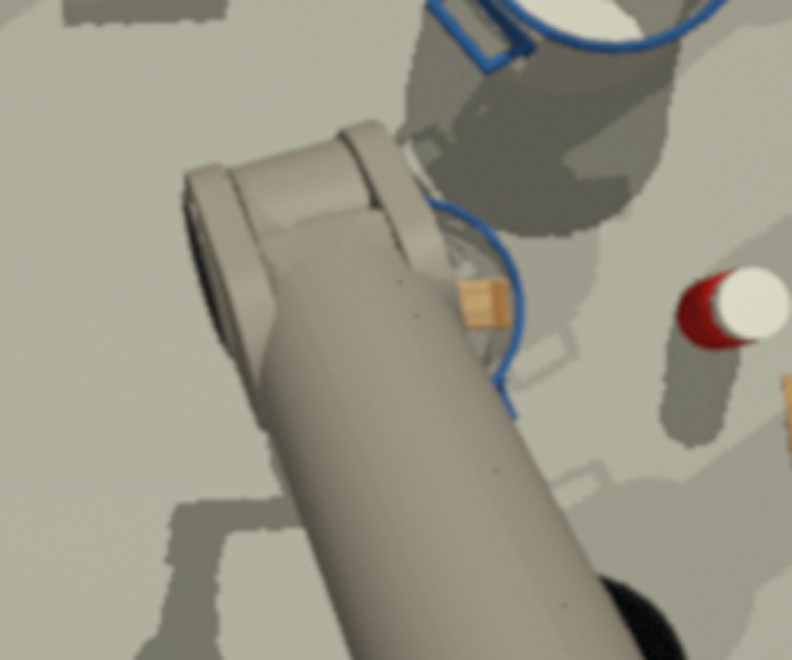

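Run:
```python
from h import *
c=cam('top')
for u,v in((508,281),(508,329)):
    p=ray(c,260+(u)/3.3,110+v/3.3,.149); print(p, p[:2]-[.4837,-.1688])
```

```text
[ 0.4965972  -0.22561567  0.149     ] [ 0.0128972  -0.05681567]
[ 0.46411008 -0.22545111  0.149     ] [-0.01958992 -0.05665111]
```

step_arm(targets=[[1,0,12,0,1],[2,0,26,0,1],[3,0,37,0,1],[3,0,44,0,1],[3,0,46,0,1],[3,0,46,0,1],[3,0,46,0,1]])

```text
t: 8.62
eef_pos: [0.4755, -0.0562, 0.1012]
tool_rot: [-0.0, 0.999, 0.043, 0.0]
contact_force: [-0.1, -0.4, -0.5]
gripper_width: 0.165
```

Run:
```python
from h import *
go([.4738,-.0562,.098],5)
c=cam('side'); save(c,'s8.png',(290,110,430,230),5)
c=cam('wrist'); save(c,'w8.png')
```

```text
t 8.62 pos [ 0.4755 -0.0562  0.1012] xang 4.98 q [ 0.56  0.42 -0.68  2.09  0.38  0.76 -0.28] g 0.165 F [-0.1 -0.4 -0.5] -> d [-1.7 -0.1  3.2] spin -0.022668134749494584
```

View pics/s8.png

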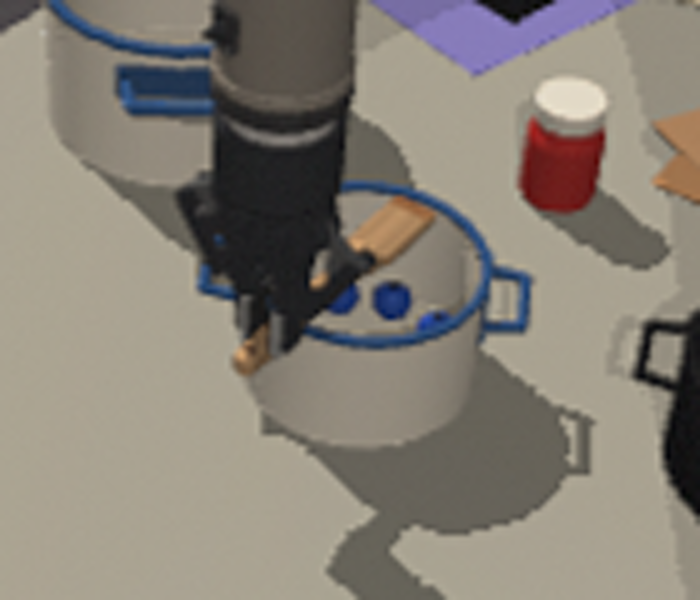

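View pics/w8.png

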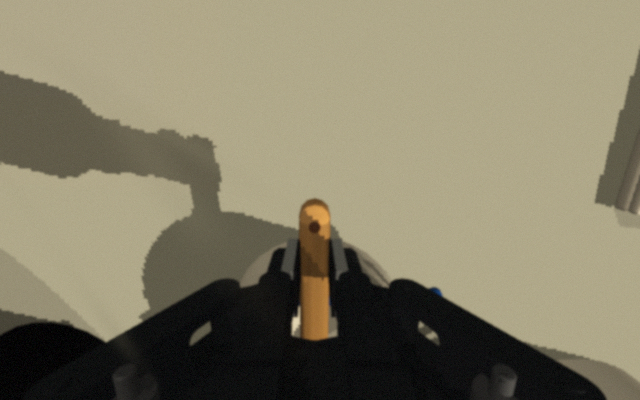

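step_arm(targets=[[-1,0,2,0,1],[-1,0,3,0,1],[-1,0,3,0,1],[-1,0,3,0,0.6],[-1,0,3,0,0.5],[-1,0,3,0,0.5],[-1,0,3,0,0.5],[-1,0,3,0,0.5],[-1,0,3,0,0.5],[-1,0,3,0,0.5]])

```text
t: 9.55
eef_pos: [0.4744, -0.0565, 0.0981]
tool_rot: [0.0, 0.999, 0.043, 0.0]
contact_force: [0.3, 0.3, -0.3]
gripper_width: 0.5
```

Run:
```python
from h import *
go([.4738,-.0562,.098],5)
c=cam('side'); save(c,'s9.png',(290,110,430,230),5)
c=cam('wrist'); save(c,'w9.png')
c=cam('top'); save(c,'t9.png',(260,110,500,310),3.3)
```

```text
t 9.55 pos [ 0.4744 -0.0565  0.0981] xang 4.96 q [ 0.56  0.42 -0.68  2.1   0.38  0.75 -0.28] g 0.5 F [ 0.3  0.3 -0.3] -> d [-0.5 -0.3  0.1] spin -0.0357826323976127
```

View pics/s9.png

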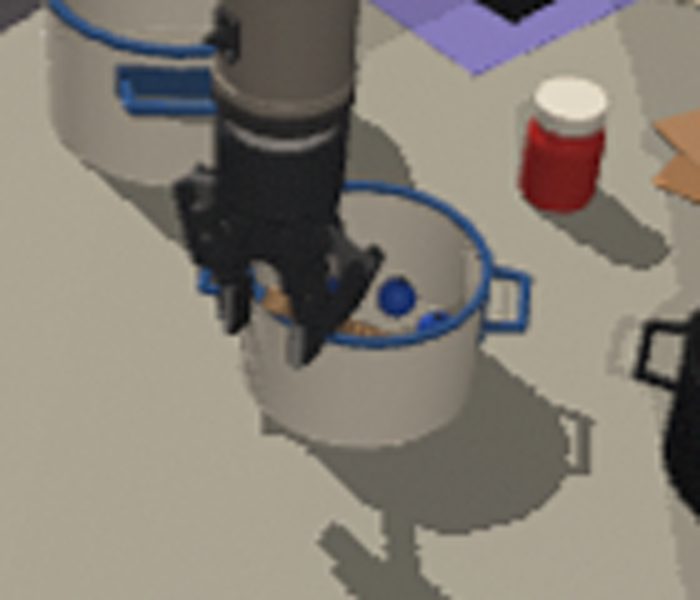

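View pics/w9.png

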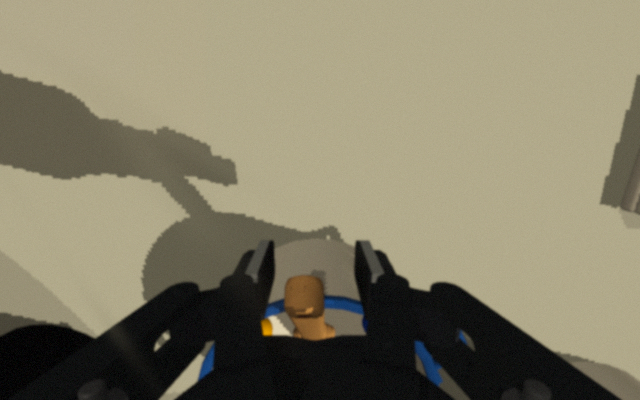

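View pics/t9.png

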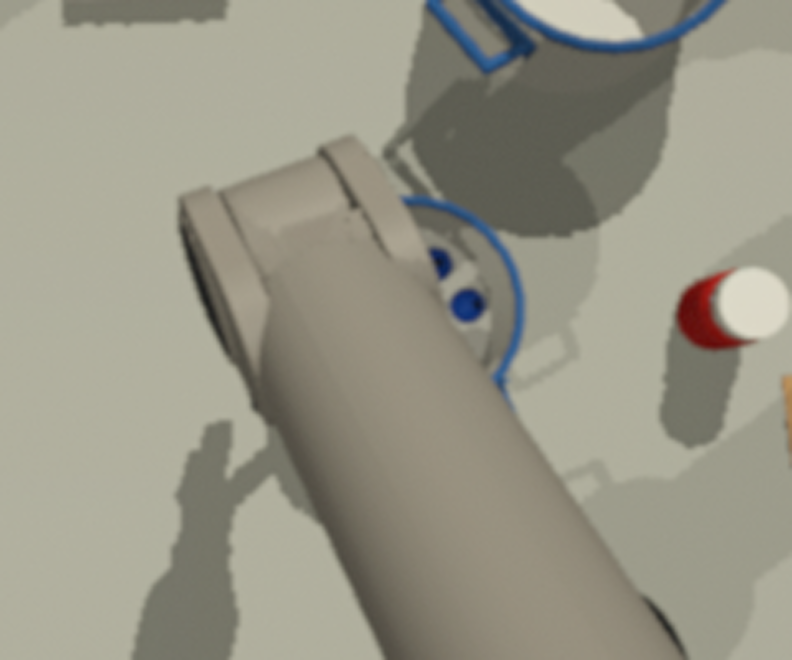

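step_arm(targets=[[0,0,-15,0,0.4],[0,0,-50,0,0.3],[0,-20,-90,0,0.3],[0,-55,-110,0,0.3],[0,-90,-120,0,0.3],[0,-125,-120,0,0.3],[0,-150,-120,0,0.3],[0,-160,-120,0,0.3]])

```text
t: 10.37
eef_pos: [0.4599, 0.1072, 0.2189]
tool_rot: [-0.001, 0.999, 0.046, 0.001]
contact_force: [0.4, 0.1, -0.5]
gripper_width: 0.698
```

Run:
```python
from h import *
go([.4738,-.0562,.098],5)
c=cam('side'); save(c,'s10.png',(290,110,430,230),5)
c=cam('top'); save(c,'t10.png',(260,110,500,310),3.3)
c=cam('wrist'); save(c,'w10.png')
```

```text
t 10.37 pos [0.4599 0.1072 0.2189] xang 5.26 q [ 0.39  0.25 -0.85  1.99  0.22  0.99 -0.48] g 0.698 F [ 0.4  0.1 -0.5] -> d [ -1.4 164.1 120.7] spin 0.259301107464168
```

View pics/s10.png

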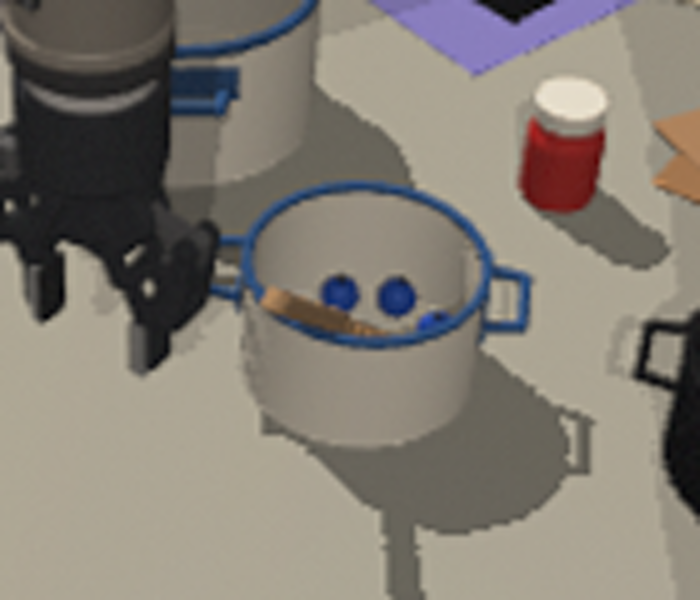

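View pics/t10.png

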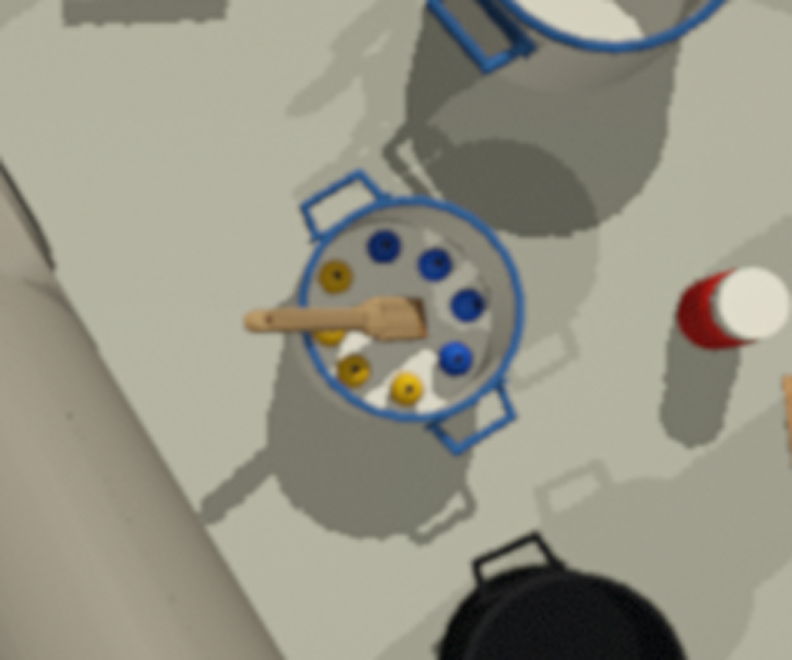

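View pics/w10.png

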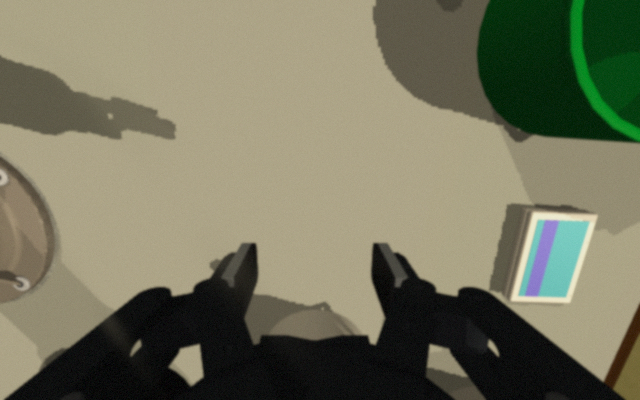

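The spoon has settled leaning on the rim with its tip near the centre of the floor, and the beads are undisturbed. Next I'll measure it to take it again.

```bash
cat >> h.py <<'E'
def tri(c1,p1,c2,p2):
    o1=-c1['R'].T@c1['t'];o2=-c2['R'].T@c2['t']
    d1=ray(c1,*p1,0)-o1;d2=ray(c2,*p2,0)-o2;d1/=np.linalg.norm(d1);d2/=np.linalg.norm(d2)
    s=np.linalg.lstsq(np.c_[d1,-d2],o2-o1,rcond=None)[0]
    a=o1+d1*s[0];b=o2+d2*s[1];return (a+b)/2,np.linalg.norm(a-b)
PC=np.array([.4837,-.1688])
E
python3 - <<'E'
from h import *
t=cam('top');s=cam('side');W=t['W'];H=t['hsv']
m=np.zeros((400,640),bool);m[195:220,330:393]=1
sp=m&(H[...,1]>70)&(H[...,0]<20)&(W[...,2]>.01)&(H[...,2]>80)
for u in range(332,392,4):
    k=sp[:,u]
    if k.any(): 
        p=np.median(W[:,u][k],0); print(u,np.argwhere(k).ravel()[[0,-1]],p.round(4),(p[:2]-PC).round(4))
print(tri(t,(336.5,206.5),s,(345,169)))
E
```

```text
336 [204 209] [ 0.4679 -0.0526  0.1465] [-0.0158  0.1162]
340 [204 210] [ 0.4668 -0.0615  0.1467] [-0.0169  0.1073]
344 [203 209] [ 0.4706 -0.0712  0.1361] [-0.0131  0.0976]
348 [203 210] [ 0.4703 -0.081   0.1261] [-0.0134  0.0878]
352 [204 209] [ 0.4713 -0.0908  0.1195] [-0.0124  0.078 ]
356 [203 209] [ 0.4735 -0.1009  0.1099] [-0.0102  0.0679]
360 [203 209] [ 0.4749 -0.1114  0.0987] [-0.0088  0.0574]
364 [203 209] [ 0.476  -0.1219  0.0895] [-0.0077  0.0469]
368 [203 209] [ 0.4771 -0.1327  0.0785] [-0.0066  0.0361]
372 [200 211] [ 0.4799 -0.1444  0.064 ] [-0.0038  0.0244]
376 [200 212] [ 0.4797 -0.156   0.0514] [-0.004   0.0128]
380 [200 212] [ 0.4815 -0.1677  0.0395] [-0.0022  0.0011]
384 [201 212] [ 0.4816 -0.1796  0.0281] [-0.0021 -0.0108]
388 [204 212] [ 0.479  -0.1912  0.0189] [-0.0047 -0.0224]
(array([ 0.46756533, -0.05386379,  0.14848669]), np.float64(0.0008875648696703248))
```

Run:
```python
from h import *
go([.469,-.067,.16],5)
```

```text
t 10.62 pos [0.4606 0.101  0.2176] xang 4.84 q [ 0.4   0.25 -0.85  1.99  0.22  0.99 -0.47] g 0.701 F [ 0.5 -0.  -0.1] -> d [ -5.7 168.1  57.8] spin -0.16246725826670172
```

step_arm(targets=[[-2,25,0,0,0.4],[-4,60,5,0,0.4],[-6,95,10,0,0.4],[-6,130,15,0,0.4],[-6,155,18,0,0.4],[-6,167,20,0,0.4],[-6,168,35,0,0.4],[-6,168,50,0,0.4],[-6,168,57,0,0.4],[-6,168,57,0,0.4]])

```text
t: 11.45
eef_pos: [0.4678, -0.0652, 0.1597]
tool_rot: [-0.0, 0.999, 0.043, -0.002]
contact_force: [0.0, 0.0, 0.2]
gripper_width: 0.602
```

Run:
```python
from h import *
go([.469,-.067,.106],5)
c=cam('wrist'); save(c,'w11.png')
```

```text
t 11.45 pos [ 0.4678 -0.0652  0.1597] xang 4.93 q [ 0.64  0.32 -0.73  2.05  0.27  0.87 -0.17] g 0.602 F [0.  0.  0.2] -> d [ 1.3  2.  53.6] spin -0.06575295798950265
```

View pics/w11.png

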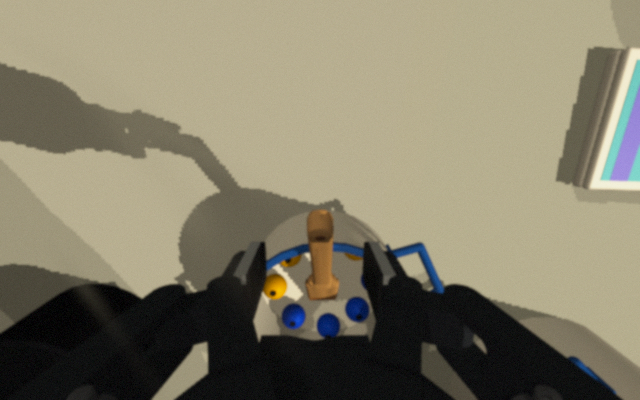

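step_arm(targets=[[1,2,15,0,0.4],[2,2,35,0,0.45],[2,2,48,0,0.5],[2,2,53,0,0.5],[2,2,53,0,0.6],[2,2,53,0,0.8],[2,2,53,0,1],[2,2,53,0,1],[2,2,53,0,1],[2,2,53,0,1],[2,2,53,0,1]], newtons=30)

```text
t: 12.42
eef_pos: [0.472, -0.0665, 0.1088]
tool_rot: [0.0, 0.999, 0.043, 0.001]
contact_force: [0.2, 1.8, 2.9]
gripper_width: 0.183
```

Run:
```python
from h import *
go([.469,-.067,.106],5)
c=cam('side'); save(c,'s12.png',(290,110,430,230),5)
c=cam('wrist'); save(c,'w12.png')
```

```text
t 12.42 pos [ 0.472  -0.0665  0.1088] xang 4.98 q [ 0.59  0.4  -0.69  2.09  0.36  0.77 -0.24] g 0.183 F [0.2 1.8 2.9] -> d [-3.   0.2  2.8] spin -0.021682449809887316
```

View pics/s12.png

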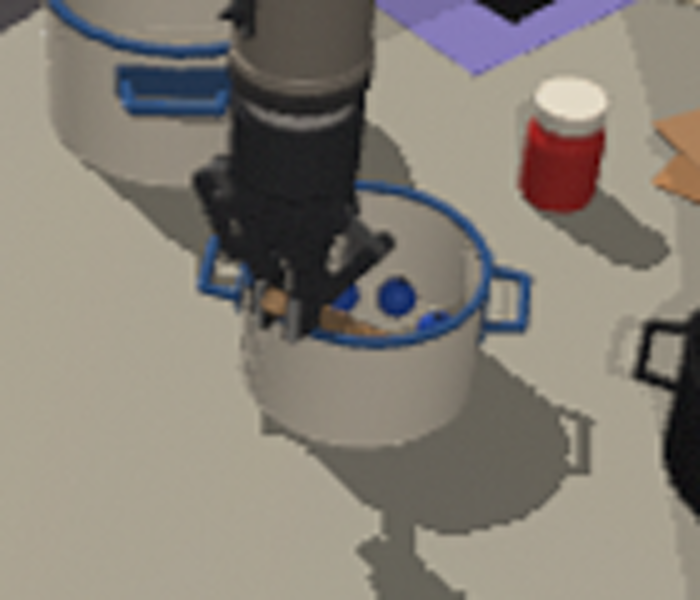

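View pics/w12.png

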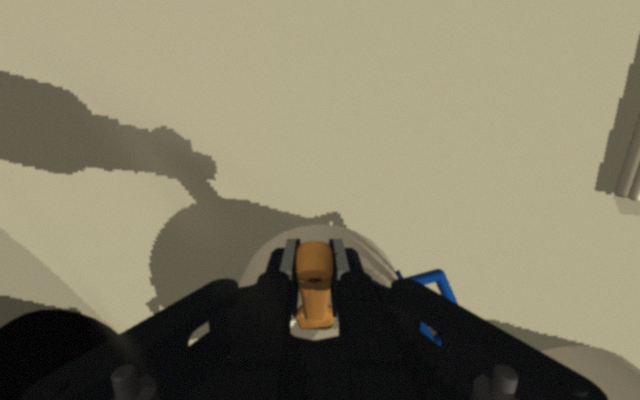

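step_arm(targets=[[0,0,-12,0,1],[0,0,-28,0,1],[0,2,-40,0,1],[0,15,-40,0,1],[0,28,-40,0,1],[0,40,-40,0,1],[0,46,-40,0,1],[0,54,-47,0,1],[0,63,-55,0,1],[0,75,-65,0,1],[0,88,-73,0,1],[0,88,-73,0,1]], newtons=20)

```text
t: 13.52
eef_pos: [0.4794, -0.1563, 0.1826]
tool_rot: [0.0, 0.999, 0.042, 0.001]
contact_force: [-1.2, 1.4, -0.7]
gripper_width: 0.182
```

Run:
```python
from h import *
go([.469,-.067,.106],5)
c=cam('side'); save(c,'s13.png',(290,80,450,230),5)
c=cam('top'); save(c,'t13.png',(260,110,500,310),3.3)
```

```text
t 13.52 pos [ 0.4794 -0.1563  0.1826] xang 4.8 q [ 0.78  0.33 -0.7   1.97  0.26  0.93  0.03] g 0.182 F [-1.2  1.4 -0.7] -> d [ -3.  -89.9  76.6] spin -0.20422144419175936
```

View pics/s13.png

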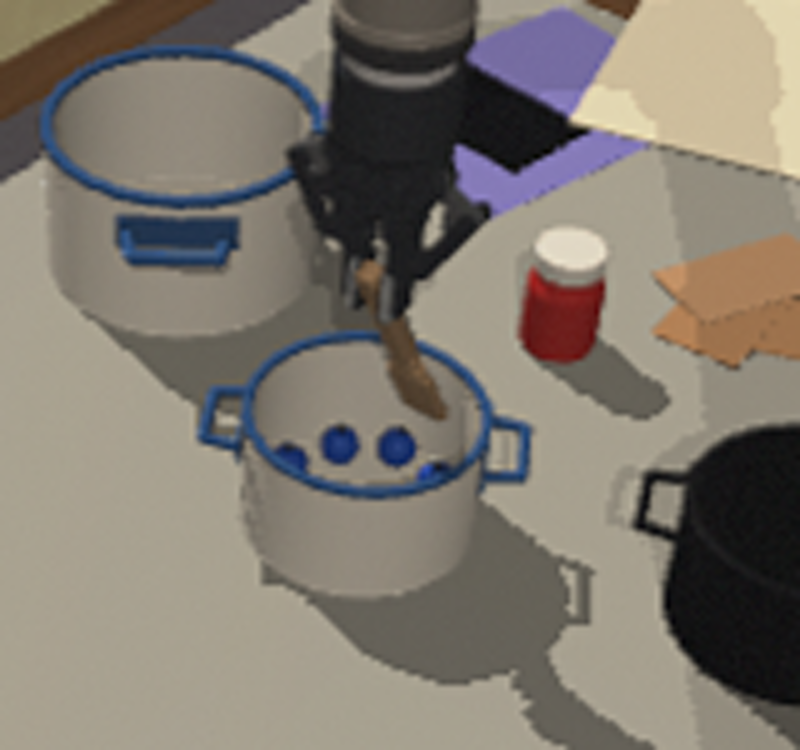

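View pics/t13.png

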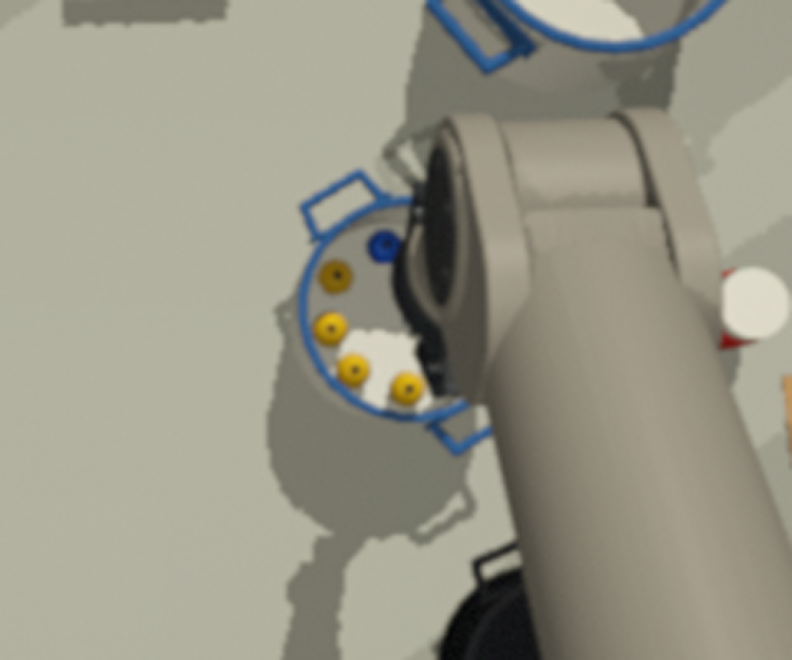

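step_arm(targets=[[0,7,-4,0,1],[0,14,-7,0,1],[0,27,-13,0,1],[0,42,-17,0,1],[0,57,-20,0,1],[0,72,-22,0,1],[0,77,-23,0,1],[0,77,-23,0,1]])

```text
t: 14.28
eef_pos: [0.4855, -0.2325, 0.2041]
tool_rot: [0.0, 0.999, 0.042, 0.0]
contact_force: [0.8, 0.1, -0.4]
gripper_width: 0.185
```

step_arm(targets=[[0,-25,0,0,1],[0,-55,0,0,1],[0,-70,0,0,1],[0,-70,0,0,1]], newtons=60)

```text
t: 14.62
eef_pos: [0.4792, -0.1567, 0.2043]
tool_rot: [-0.0, 0.999, 0.047, -0.0]
contact_force: [0.2, 0.0, -1.3]
gripper_width: 0.177
```

Run:
```python
from h import *
go([.4837,-.1688,.2],5)
c=cam('side'); save(c,'s14.png',(290,80,450,230),5)
c=cam('top'); save(c,'t14.png',(260,110,500,310),3.3)
```

```text
t 14.62 pos [ 0.4792 -0.1567  0.2043] xang 5.36 q [ 0.8   0.3  -0.72  1.95  0.24  0.98  0.07] g 0.177 F [ 0.2  0.  -1.3] -> d [ 3.4 12.5  4.3] spin 0.36126691766119734
```

View pics/s14.png

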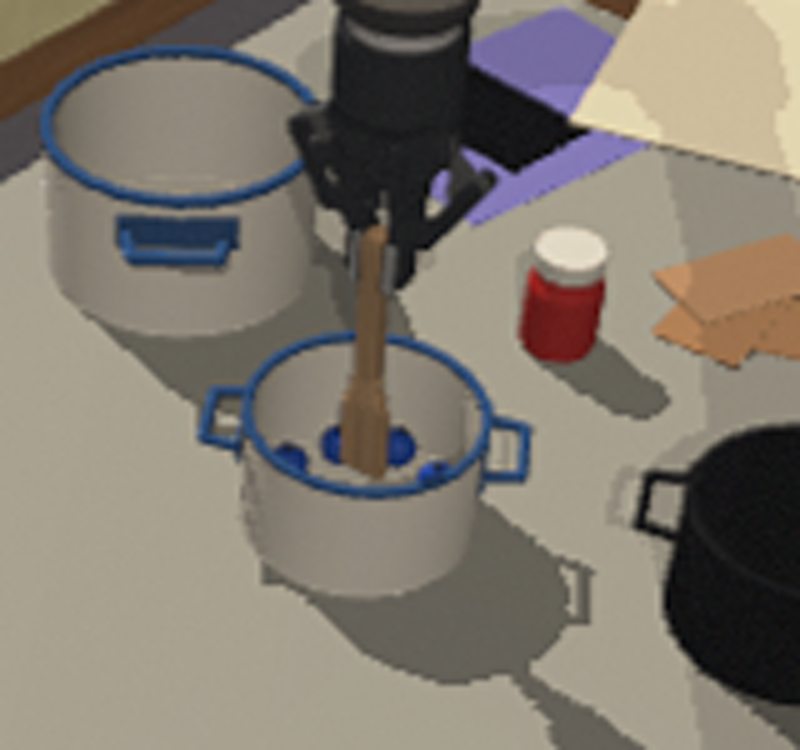

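View pics/t14.png

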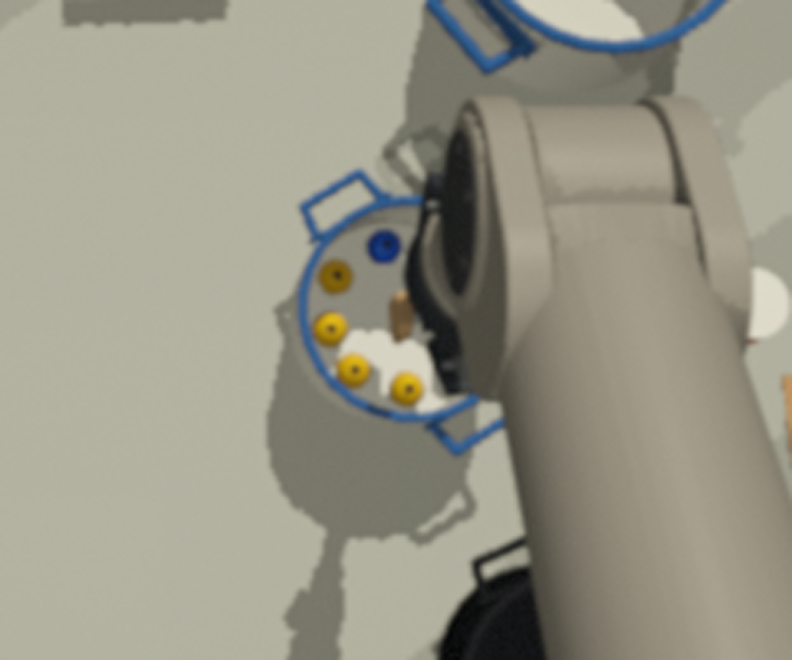

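Run:
```python
from h import *
t=cam('top');s=cam('side');o,R=axes();print(o['eef_pos'])
for c,b in((t,(375,190,392,216)),(s,(352,122,376,178))):
    H=c['hsv'];W=c['W'];m=np.zeros((400,640),bool);m[b[1]:b[3],b[0]:b[2]]=1
    sp=m&(H[...,1]>70)&(H[...,0]<20)&(W[...,2]>.02)
    for v in range(b[1],b[3],3):
        k=sp[v]
        if k.sum()>2:
            us=np.argwhere(k).ravel(); p=np.median(W[v][k],0); print(v,us[[0,-1]],p.round(4),(p[:2]-PC).round(4))
```

```text
[ 0.47935722 -0.16234522  0.20400516]
199 [380 384] [ 0.4896 -0.1588  0.1227] [0.0059 0.01  ]
202 [379 386] [ 0.4791 -0.1543  0.1562] [-0.0046  0.0145]
205 [379 385] [ 0.4739 -0.1557  0.1416] [-0.0098  0.0131]
208 [379 385] [ 0.4688 -0.1603  0.1242] [-0.0149  0.0085]
211 [380 384] [ 0.4634 -0.1612  0.1086] [-0.0203  0.0076]
125 [364 368] [ 0.4759 -0.1524  0.2511] [-0.0078  0.0164]
128 [363 367] [ 0.4766 -0.1496  0.2433] [-0.0071  0.0192]
131 [363 367] [ 0.4745 -0.1513  0.232 ] [-0.0092  0.0175]
134 [363 366] [ 0.4771 -0.1509  0.2192] [-0.0066  0.0179]
137 [363 366] [ 0.4754 -0.1504  0.2094] [-0.0083  0.0184]
140 [362 367] [ 0.4768 -0.1526  0.1948] [-0.0069  0.0162]
143 [362 367] [ 0.4747 -0.153   0.1841] [-0.009   0.0158]
146 [363 367] [ 0.4734 -0.1535  0.1727] [-0.0103  0.0153]
149 [362 367] [ 0.4743 -0.1554  0.1585] [-0.0094  0.0134]
152 [362 367] [ 0.4751 -0.1577  0.1459] [-0.0086  0.0111]
155 [361 367] [ 0.4734 -0.1571  0.1339] [-0.0103  0.0117]
158 [359 367] [ 0.4792 -0.1585  0.1198] [-0.0045  0.0103]
161 [360 368] [ 0.4735 -0.1582  0.1109] [-0.0102  0.0106]
164 [359 368] [ 0.4758 -0.1596  0.0959] [-0.0079  0.0092]
167 [359 367] [ 0.4768 -0.1601  0.0823] [-0.0069  0.0087]
170 [359 367] [ 0.4768 -0.1613  0.0682] [-0.0069  0.0075]
173 [363 367] [ 0.4688 -0.1627  0.0588] [-0.0149  0.0061]
```

Spoon is held near vertical (about 86°) over the beads, which are unmoved. Next I'll work out the rows for turning it, lowering it and sweeping it round.

```bash
cat >> h.py <<'E'
OFF=6.0 # tip lead along tool y, mm
def plan(pts):
    "pts: (alpha deg, rho mm, eef z m, xang deg unwrapped near current); prints rows"
    o,R=axes(); a0=np.degrees(np.arctan2(R[1,0],R[0,0])); p0=o['eef_pos']
    print('t',round(o['t'],2),p0.round(4),'xang',round(a0,1),'q7',round(o['q'][6],2),'F',o['contact_force'].round(1),'g',round(o['gripper_width'],3))
    out=[]
    for al,rho,z,x in pts:
        ar=np.radians(al); xr=np.radians(x)
        tip=PC+rho/1000*np.array([np.cos(ar),np.sin(ar)])
        ty=np.array([np.sin(xr),-np.cos(xr)])
        h=tip-ty*OFF/1000
        d=R.T@(np.array([*h,z])-p0)*1000
        out.append([int(round(d[0])),int(round(d[1])),int(round(d[2])),int(round(-(x-a0))),1])
    print(out)
E
python3 - <<'E'
from h import *
plan([(32,0,.204,5.4-7*i) for i in range(1,21)])
E
```

```text
t 14.82 [ 0.4794 -0.1623  0.204 ] xang 4.9 q7 0.07 F [ 0.1  0.  -0.3] g 0.18
[[4, 1, 0, 7, 1], [5, 1, 0, 14, 1], [6, 1, 0, 21, 1], [7, 1, 0, 28, 1], [7, 2, 0, 35, 1], [8, 2, 0, 42, 1], [8, 3, 0, 49, 1], [9, 3, 0, 56, 1], [9, 4, 0, 63, 1], [9, 5, 0, 70, 1], [10, 5, 0, 77, 1], [10, 6, 0, 84, 1], [10, 7, 0, 91, 1], [10, 8, 0, 98, 1], [10, 8, 0, 105, 1], [9, 9, 0, 112, 1], [9, 10, 0, 119, 1], [9, 10, 0, 126, 1], [8, 11, 0, 133, 1], [8, 11, 0, 140, 1]]
```

step_arm(targets=[[4,1,0,7,1],[5,1,0,14,1],[6,1,0,21,1],[7,1,0,28,1],[7,2,0,35,1],[8,2,0,42,1],[8,3,0,49,1],[9,3,0,56,1],[9,4,0,63,1],[9,5,0,70,1],[10,5,0,77,1],[10,6,0,84,1],[10,7,0,91,1],[10,8,0,98,1],[10,8,0,105,1],[9,9,0,112,1],[9,10,0,119,1],[9,10,0,126,1],[8,11,0,133,1],[8,11,0,140,1]])

```text
t: 16.48
eef_pos: [0.4881, -0.1732, 0.2039]
tool_rot: [-0.0, -0.379, 0.926, -0.0]
contact_force: [-0.1, -0.4, -0.1]
gripper_width: 0.177
```

Run:
```python
from h import *
plan([(32,0,.204,-142),(32,0,.194,-148),(32,0,.180,-148),(32,0,.168,-148),(32,0,.164,-148),(32,0,.164,-148)])
c=cam('side'); save(c,'s15.png',(290,80,450,230),5)
```

```text
t 16.48 [ 0.4881 -0.1732  0.2039] xang -135.5 q7 -2.23 F [-0.1 -0.4 -0.1] g 0.177
[[1, 0, 0, 6, 1], [1, 0, 10, 12, 1], [1, 0, 24, 12, 1], [1, 0, 36, 12, 1], [1, 0, 40, 12, 1], [1, 0, 40, 12, 1]]
```

View pics/s15.png

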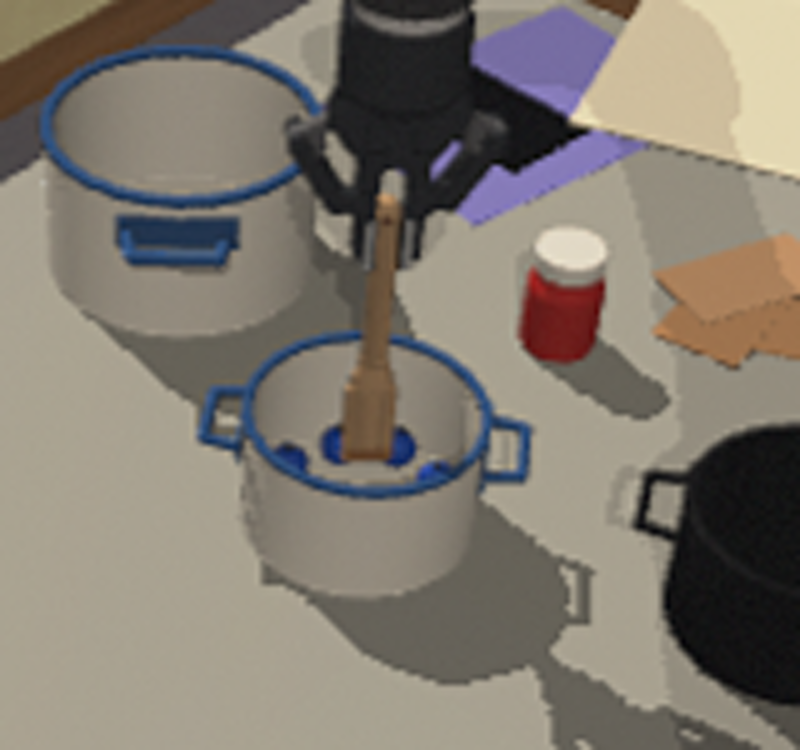

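step_arm(targets=[[1,0,0,6,1],[1,0,10,12,1],[1,0,22,12,1],[1,0,32,12,1],[1,0,37,12,1],[1,0,37,12,1]])

```text
t: 17.03
eef_pos: [0.4868, -0.1726, 0.1657]
tool_rot: [-0.001, -0.284, 0.959, 0.001]
contact_force: [0.1, -0.0, -0.8]
gripper_width: 0.176
```

Run:
```python
from h import *
z=.166
plan([(32,0,z,-148),(32,6,z,-148),(32,14,z,-148),(32,22,z,-148),(32,30,z,-148),(32,38,z,-148),(32,45,z,-148),(32,50,z,-148),(32,50,z,-148)])
c=cam('side'); save(c,'s16.png',(290,80,450,230),5)
c=cam('top'); save(c,'t16.png',(260,110,500,310),3.3)
```

```text
t 17.03 [ 0.4868 -0.1726  0.1657] xang -147.0 q7 -2.43 F [ 0.1 -0.  -0.8] g 0.176
[[1, -1, 0, 1, 1], [-5, -1, 0, 1, 1], [-13, -1, 0, 1, 1], [-21, -2, 0, 1, 1], [-29, -2, 0, 1, 1], [-37, -2, 0, 1, 1], [-44, -2, 0, 1, 1], [-49, -2, 0, 1, 1], [-49, -2, 0, 1, 1]]
```

View pics/s16.png

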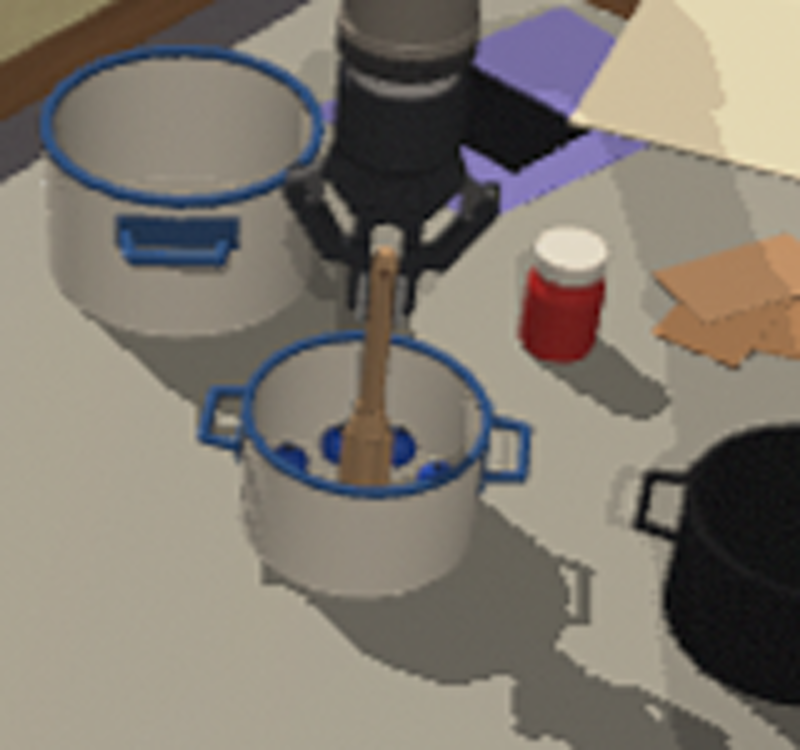

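View pics/t16.png

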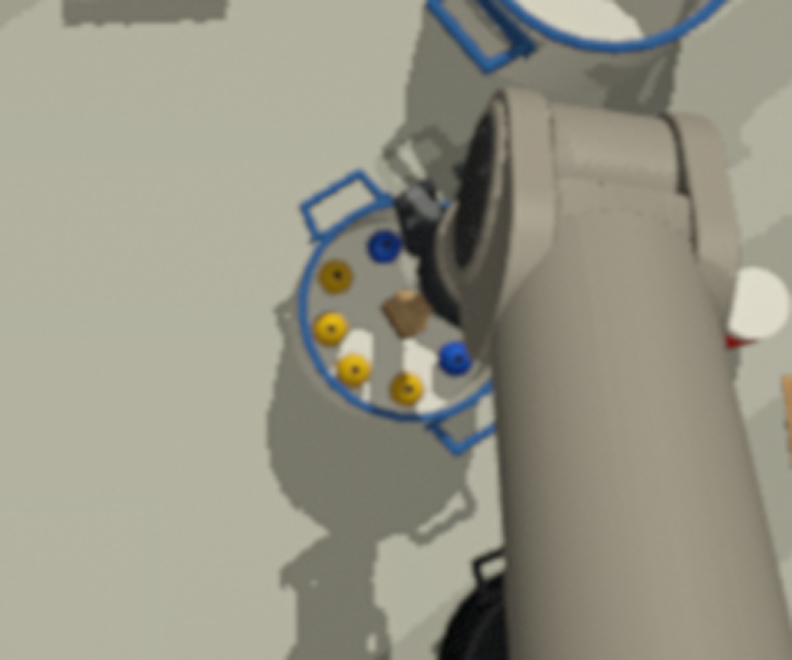

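step_arm(targets=[[0,-1,0,1,1],[-5,-1,0,1,1],[-11,-1,0,1,1],[-19,-2,0,1,1],[-27,-2,0,1,1],[-35,-2,0,1,1],[-42,-2,0,1,1],[-47,-2,0,1,1],[-47,-2,0,1,1]])

```text
t: 17.88
eef_pos: [0.5293, -0.1473, 0.1671]
tool_rot: [0.0, -0.276, 0.961, 0.0]
contact_force: [-0.6, 0.6, -0.4]
gripper_width: 0.175
```

Run:
```python
from h import *
z=.166
plan([(32+5*i,49,z,-148+5*i) for i in range(1,20)])
c=cam('side'); save(c,'s17.png',(290,80,450,230),5)
c=cam('top'); save(c,'t17.png',(260,110,500,310),3.3)
```

```text
t 17.88 [ 0.5293 -0.1473  0.1671] xang -147.9 q7 -2.52 F [-0.6  0.6 -0.4] g 0.175
[[1, 4, 1, -5, 1], [1, 9, 1, -10, 1], [1, 13, 1, -15, 1], [2, 17, 1, -20, 1], [3, 21, 1, -25, 1], [5, 25, 1, -30, 1], [7, 29, 1, -35, 1], [9, 33, 1, -40, 1], [11, 36, 1, -45, 1], [14, 40, 1, -50, 1], [17, 43, 1, -55, 1], [20, 45, 1, -60, 1], [24, 48, 1, -65, 1], [28, 50, 1, -70, 1], [32, 52, 1, -75, 1], [36, 53, 1, -80, 1], [40, 54, 1, -85, 1], [44, 55, 1, -90, 1], [48, 55, 1, -95, 1]]
```

View pics/s17.png

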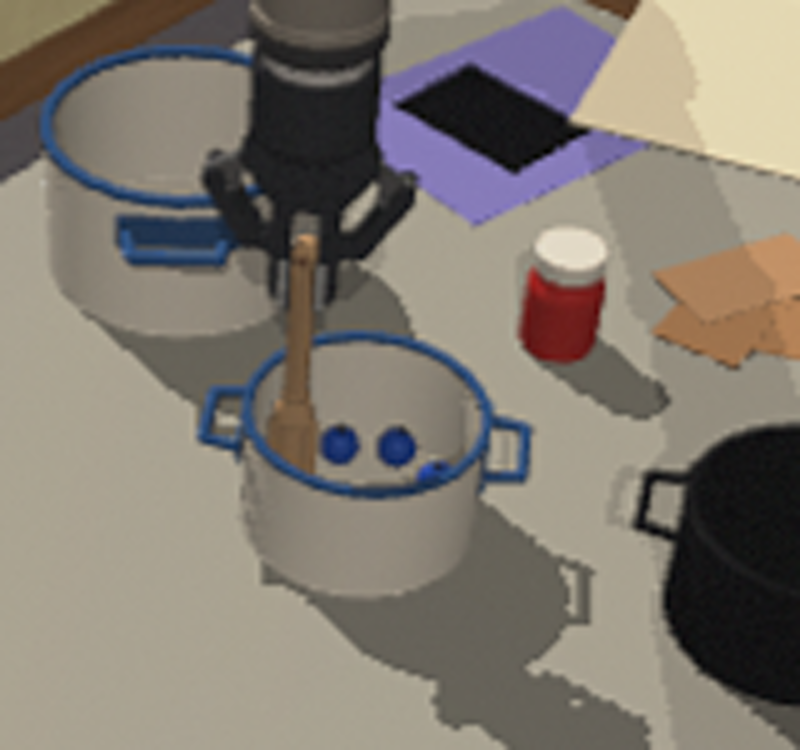

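View pics/t17.png

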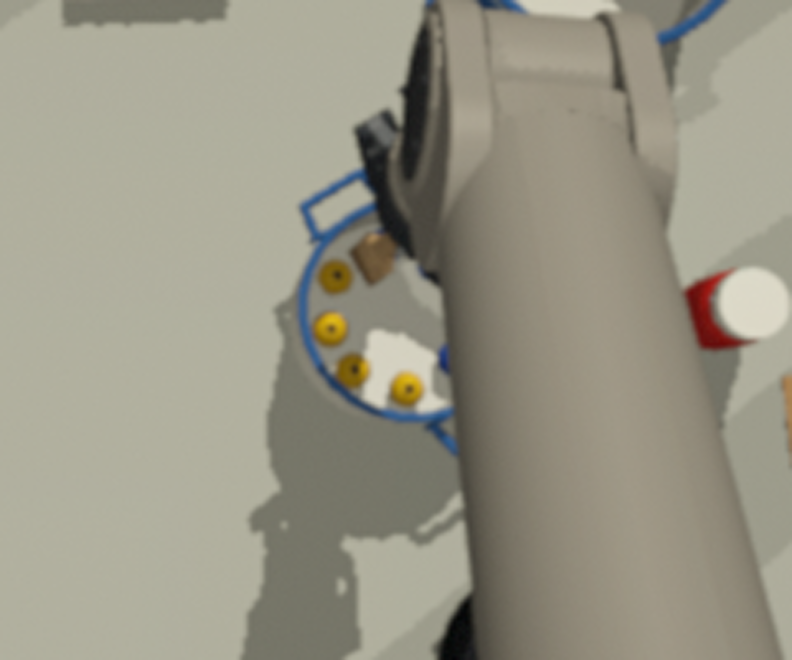

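step_arm(targets=[[1,4,0,-5,1],[1,9,0,-10,1],[1,13,0,-15,1],[2,17,0,-20,1],[3,21,0,-25,1],[5,25,0,-30,1],[7,29,0,-35,1],[9,33,0,-40,1],[11,36,0,-45,1],[14,40,0,-50,1],[17,43,0,-55,1],[20,45,0,-60,1],[24,48,0,-65,1],[28,50,0,-70,1],[32,52,0,-75,1],[36,53,0,-80,1],[40,54,0,-85,1],[44,55,0,-90,1],[48,55,0,-95,1],[48,55,0,-95,1]])

```text
t: 19.65
eef_pos: [0.4572, -0.1283, 0.167]
tool_rot: [0.001, 0.895, -0.446, -0.0]
contact_force: [0.2, 0.3, -1.1]
gripper_width: 0.174
```

Run:
```python
from h import *
z=.166
plan([(127+5*i,49,z,-53+5*i) for i in range(1,20)])
c=cam('side'); save(c,'s18.png',(290,80,450,230),5)
c=cam('top'); save(c,'t18.png',(260,110,500,310),3.3)
```

```text
t 19.65 [ 0.4572 -0.1283  0.167 ] xang -53.0 q7 -0.97 F [ 0.2  0.3 -1.1] g 0.174
[[-1, 2, 1, -5, 1], [-1, 6, 1, -10, 1], [-1, 10, 1, -15, 1], [0, 14, 1, -20, 1], [1, 18, 1, -25, 1], [3, 23, 1, -30, 1], [5, 26, 1, -35, 1], [7, 30, 1, -40, 1], [9, 34, 1, -45, 1], [12, 37, 1, -50, 1], [15, 40, 1, -55, 1], [19, 43, 1, -60, 1], [22, 45, 1, -65, 1], [26, 47, 1, -70, 1], [30, 49, 1, -75, 1], [34, 50, 1, -80, 1], [38, 52, 1, -85, 1], [42, 52, 1, -90, 1], [47, 53, 1, -95, 1]]
```

View pics/s18.png

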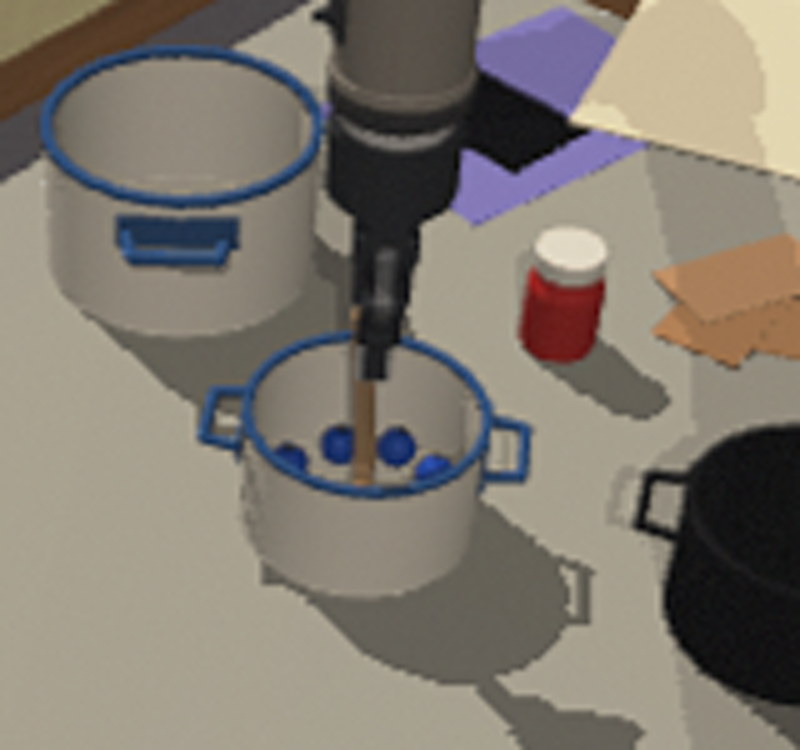

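View pics/t18.png

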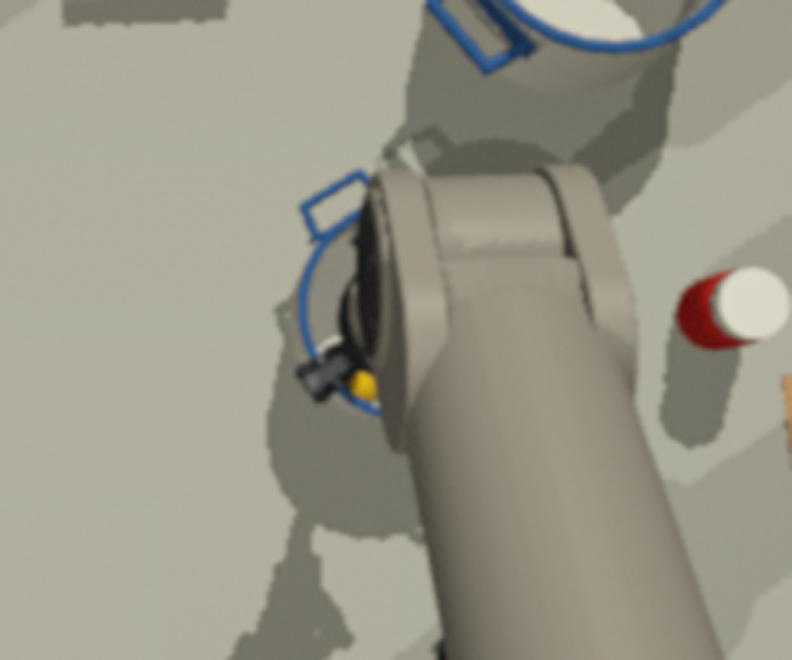

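step_arm(targets=[[-1,2,0,-5,1],[-1,6,0,-10,1],[-1,10,0,-15,1],[0,14,0,-20,1],[1,18,0,-25,1],[3,23,0,-30,1],[5,26,0,-35,1],[7,30,0,-40,1],[9,34,0,-45,1],[12,37,0,-50,1],[15,40,0,-55,1],[19,43,0,-60,1],[22,45,0,-65,1],[26,47,0,-70,1],[30,49,0,-75,1],[34,50,0,-80,1],[38,52,0,-85,1],[42,52,0,-90,1],[47,53,0,-95,1],[47,53,0,-95,1]])

```text
t: 21.42
eef_pos: [0.4445, -0.1974, 0.1669]
tool_rot: [-0.0, 0.934, 0.358, 0.0]
contact_force: [-0.1, -0.5, -0.1]
gripper_width: 0.179
```

Run:
```python
from h import *
z=.166
plan([(222+5*i,49,z,42+5*i) for i in range(1,11)])
c=cam('side'); save(c,'s19.png',(290,80,450,230),5)
c=cam('top'); save(c,'t19.png',(260,110,500,310),3.3)
```

```text
t 21.42 [ 0.4445 -0.1974  0.1669] xang 41.9 q7 0.7 F [-0.1 -0.5 -0.1] g 0.179
[[-1, 3, 1, -5, 1], [-1, 8, 1, -10, 1], [-1, 12, 1, -15, 1], [0, 16, 1, -20, 1], [1, 20, 1, -25, 1], [3, 24, 1, -30, 1], [5, 28, 1, -35, 1], [7, 32, 1, -40, 1], [9, 35, 1, -45, 1], [12, 39, 1, -50, 1]]
```

View pics/s19.png

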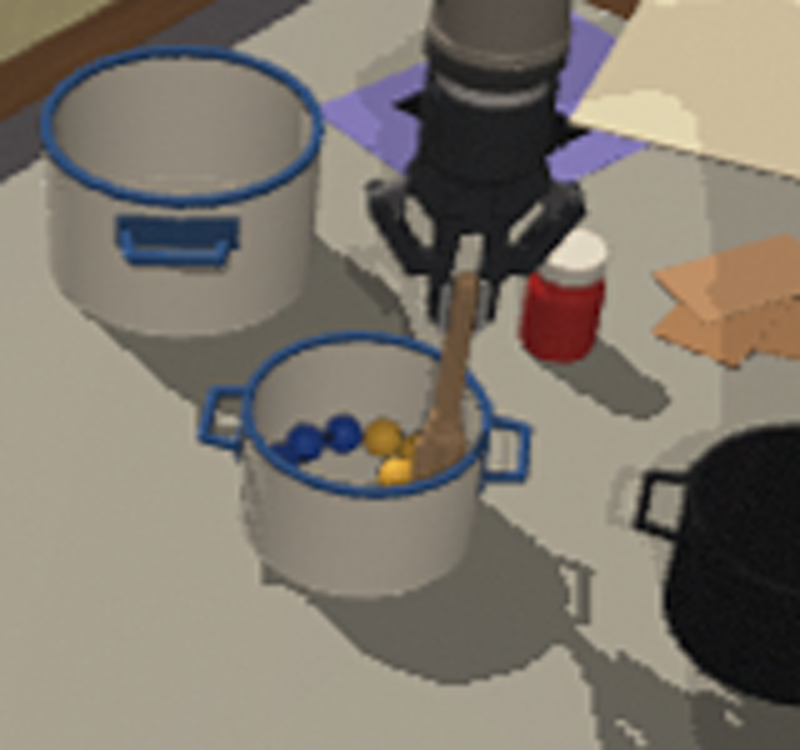

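View pics/t19.png

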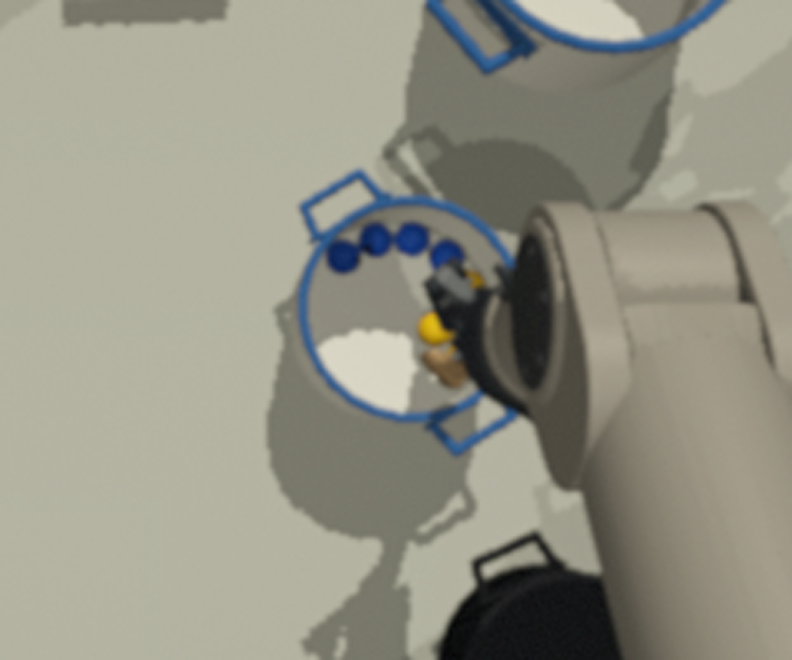

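step_arm(targets=[[-1,3,0,-5,1],[-1,8,0,-10,1],[-1,12,0,-15,1],[0,16,0,-20,1],[1,20,0,-25,1],[3,24,0,-30,1],[5,28,0,-35,1],[7,32,0,-40,1],[9,35,0,-45,1],[9,35,0,-45,1]])

```text
t: 22.35
eef_pos: [0.4747, -0.2166, 0.167]
tool_rot: [-0.0, 0.726, 0.688, 0.0]
contact_force: [0.3, -0.3, -0.6]
gripper_width: 0.179
```

Run:
```python
from h import *
z=.166
plan([(267+5*i,49,z,87+5*i) for i in range(1,6)])
c=cam('side'); save(c,'s20.png',(290,80,450,230),5)
c=cam('top'); save(c,'t20.png',(260,110,500,310),3.3)
```

```text
t 22.35 [ 0.4747 -0.2166  0.167 ] xang 87.0 q7 1.39 F [ 0.3 -0.3 -0.6] g 0.179
[[-1, 5, 1, -5, 1], [-1, 9, 1, -10, 1], [-1, 13, 1, -15, 1], [0, 18, 1, -20, 1], [1, 22, 1, -25, 1]]
```

View pics/s20.png

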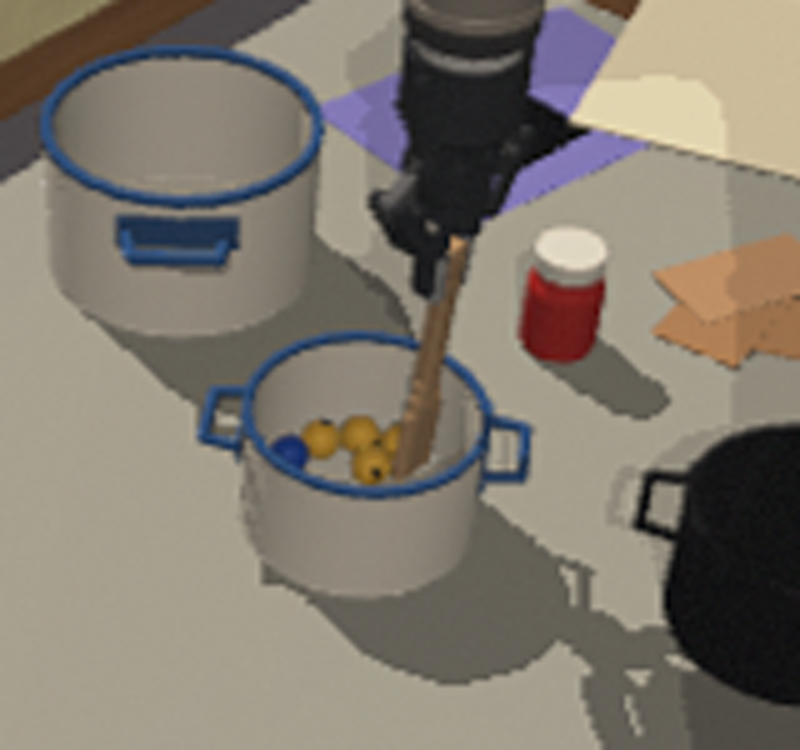

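View pics/t20.png

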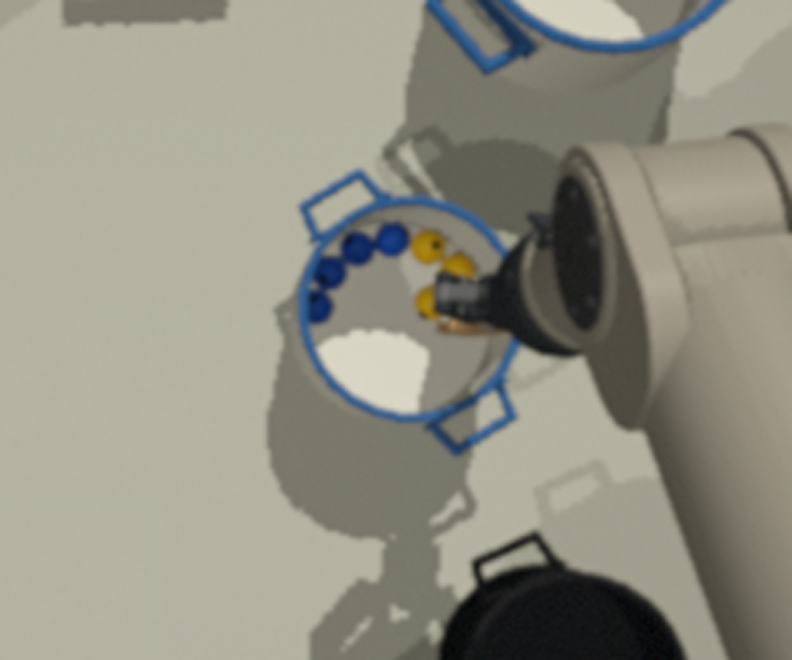

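```bash
cat >> h.py <<'E'
def beads():
    c=cam('top');H=c['hsv'];m=np.zeros((400,640),bool);m[165:240,345:425]=1
    u=np.array([np.cos(np.radians(119)),np.sin(np.radians(119))])
    for nm,lo,hi in(('y',15,35),('b',100,125)):
        mm=(m&(H[...,0]>=lo)&(H[...,0]<=hi)&(H[...,1]>110)&(np.linalg.norm(c['W'][...,:2]-PC,axis=-1)<.07)&(c['W'][...,2]<.06)).astype(np.uint8)
        mm=cv2.erode(mm,np.ones((3,3),np.uint8))
        n,l,st,ce=cv2.connectedComponentsWithStats(mm)
        for i in range(1,n):
            if st[i,4]>5:
                p=ray(c,*ce[i],.024)[:2]-PC; print(nm,st[i,4],ce[i].round(0),(p*1000).round(0),'ang',round(np.degrees(np.arctan2(p[1],p[0]))),'potx',round(p@u*1000,1))
    # rim
    rim=m&(H[...,0]>95)&(H[...,0]<125)&(H[...,1]>90)&(abs(c['W'][...,2]-.095)<.007)
    p=c['W'][rim][:,:2]
    for _ in range(5):
        cc,R=circ(p);d=np.linalg.norm(p-cc,axis=1);p=p[abs(d-R)<.005]
    print('rim',cc,R,len(p)); return c
E
python3 - <<'E'
from h import *
beads()
E
```

```text
y 46 [389. 185.] [ 54. -25.] ang -25 potx -48.2
y 13 [398. 190.] [ 41. -48.] ang -49 potx -61.6
y 19 [389. 201.] [ 13. -23.] ang -61 potx -26.5
b 35 [378. 182.] [60.  4.] ang 3 potx -25.9
b 34 [368. 185.] [52. 30.] ang 30 potx 0.8
b 30 [360. 192.] [33. 50.] ang 57 potx 27.9
b 21 [356. 203.] [ 7. 58.] ang 83 potx 47.6
rim [ 0.48361153 -0.16907166] 0.07755963926599051 398
```

step_arm(targets=[[-1,5,0,-5,1],[-1,9,0,-10,1],[-1,13,0,-15,1],[0,18,0,-20,1],[0,18,0,-20,1],[0,14,0,-20,1],[0,10,0,-20,1],[0,10,-10,-20,1],[0,10,-25,-20,1],[0,10,-40,-20,1],[0,10,-42,-20,1],[0,10,-42,-20,1]])

```text
t: 23.5
eef_pos: [0.4856, -0.2175, 0.2112]
tool_rot: [0.002, 0.595, 0.803, 0.0]
contact_force: [-0.2, 0.2, -1.8]
gripper_width: 0.181
```

Run:
```python
from h import *
plan([(0,0,.209,107-6.8*i) for i in range(1,16)])
beads()
c=cam('side'); save(c,'s21.png',(290,80,450,230),5)
```

```text
t 23.5 [ 0.4856 -0.2175  0.2112] xang 106.9 q7 1.73 F [-0.2  0.2 -1.8] g 0.181
[[48, 6, 2, 7, 1], [49, 7, 2, 14, 1], [49, 7, 2, 20, 1], [50, 7, 2, 27, 1], [50, 7, 2, 34, 1], [51, 8, 2, 41, 1], [52, 8, 2, 48, 1], [52, 9, 2, 54, 1], [52, 9, 2, 61, 1], [53, 10, 2, 68, 1], [53, 11, 2, 75, 1], [53, 12, 2, 82, 1], [53, 12, 2, 88, 1], [53, 13, 2, 95, 1], [53, 14, 2, 102, 1]]
y 141 [386. 188.] [ 45. -16.] ang -19 potx -35.7
y 15 [399. 192.] [ 37. -48.] ang -53 potx -60.3
b 30 [369. 184.] [54. 25.] ang 25 potx -4.0
b 24 [361. 190.] [38. 47.] ang 51 potx 22.2
b 22 [356. 201.] [11. 59.] ang 79 potx 46.0
b 13 [357. 212.] [-16.  56.] ang 106 potx 57.0
rim [ 0.48366757 -0.16914987] 0.07748960037800065 437
```

View pics/s21.png

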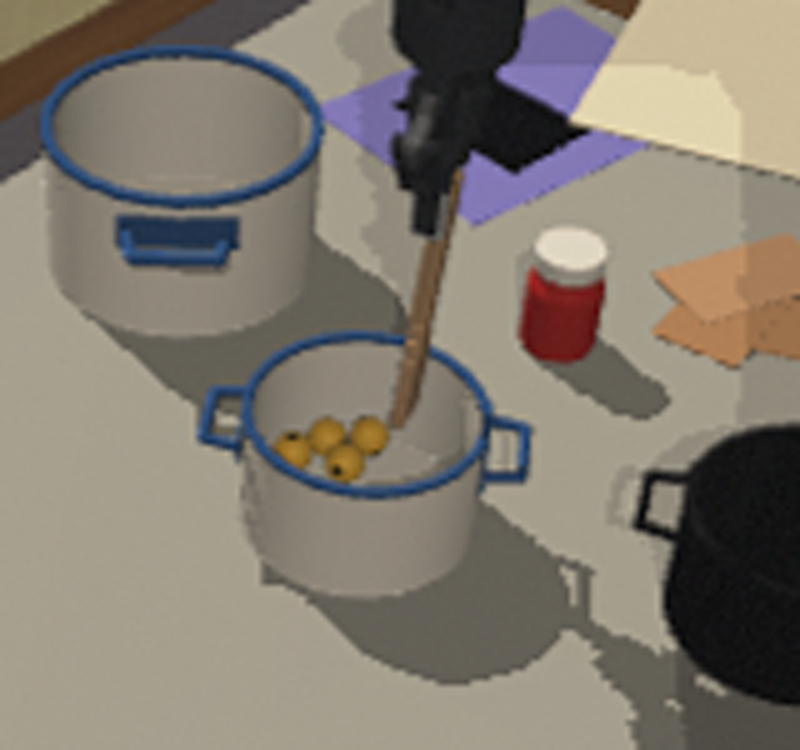

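step_arm(targets=[[12,2,0,7,1],[24,4,0,14,1],[36,6,0,20,1],[46,7,1,27,1],[50,7,1,34,1],[51,8,1,41,1],[52,8,1,48,1],[52,9,1,54,1],[52,9,1,61,1],[53,10,1,68,1],[53,11,1,75,1],[53,12,1,82,1],[53,12,1,88,1],[53,13,1,95,1],[53,14,1,102,1],[53,14,1,102,1]])

```text
t: 24.93
eef_pos: [0.482, -0.1622, 0.2075]
tool_rot: [-0.0, 0.999, 0.041, -0.0]
contact_force: [-0.9, 1.0, 0.4]
gripper_width: 0.173
```

Run:
```python
from h import *
go([.472,-.13,.2],5)
beads()
s=cam('side'); save(s,'s22.png',(290,80,450,230),5)
H=s['hsv'];W=s['W'];b=(340,110,390,180);m=np.zeros((400,640),bool);m[b[1]:b[3],b[0]:b[2]]=1
sp=m&(H[...,1]>70)&(H[...,0]<20)&(W[...,2]>.04)
for v in range(b[1],b[3],4):
    k=sp[v]
    if k.sum()>2: print(v,np.argwhere(k).ravel()[[0,-1]],np.median(W[v][k],0).round(4))
```

```text
t 24.93 pos [ 0.482  -0.1622  0.2075] xang 4.73 q [ 0.84  0.32 -0.76  1.93  0.26  1.    0.04] g 0.173 F [-0.9  1.   0.4] -> d [ -7.3 -32.9   7.6] spin -0.2656806869466095
y 46 [380. 183.] [59. -2.] ang -2 potx -30.6
b 30 [369. 184.] [54. 25.] ang 25 potx -4.0
b 30 [361. 191.] [37. 47.] ang 52 potx 23.5
b 18 [356. 202.] [ 9. 58.] ang 81 potx 46.3
b 13 [357. 212.] [-16.  56.] ang 106 potx 57.0
rim [ 0.48354612 -0.16968241] 0.07790421268767005 298
126 [363 367] [ 0.4776 -0.1491  0.2488]
130 [362 366] [ 0.4788 -0.1505  0.2338]
134 [362 366] [ 0.479  -0.1514  0.2178]
138 [362 367] [ 0.477  -0.1531  0.2014]
142 [362 367] [ 0.4769 -0.155   0.1859]
146 [362 366] [ 0.4782 -0.1563  0.1699]
150 [361 366] [ 0.4784 -0.1571  0.1538]
154 [360 366] [ 0.4795 -0.1569  0.1371]
158 [359 367] [ 0.4781 -0.1584  0.1214]
162 [359 367] [ 0.4799 -0.1591  0.1039]
166 [358 367] [ 0.4801 -0.161   0.0837]
170 [359 367] [ 0.4776 -0.1629  0.0669]
```

View pics/s22.png

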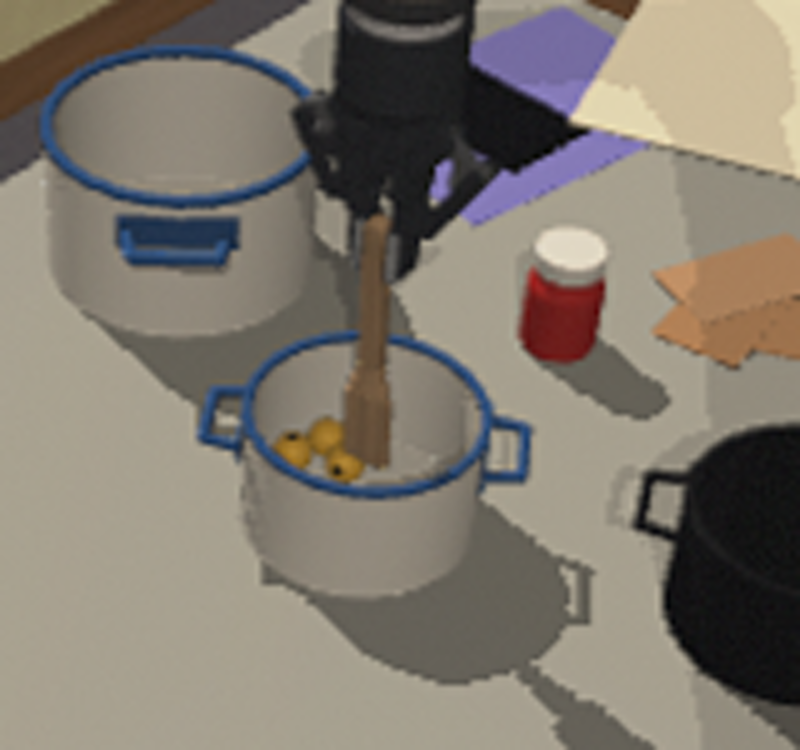

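step_arm(targets=[[-6,-15,0,0,1],[-10,-33,0,0,1],[-12,-50,0,0,1],[-12,-60,0,0,1],[-12,-65,0,0,1],[-12,-72,1,0,1],[-12,-79,2,0,1],[-12,-90,4,0,1],[-12,-101,8,0,1],[-12,-111,12,0,1],[-12,-122,17,0,1],[-12,-131,23,0,1],[-12,-140,30,0,1],[-12,-140,30,0,1]], newtons=20)

```text
t: 26.2
eef_pos: [0.4588, -0.0221, 0.1779]
tool_rot: [-0.0, 0.999, 0.045, 0.001]
contact_force: [2.9, -2.7, 1.6]
gripper_width: 0.177
```

Run:
```python
from h import *
go([.46,-.06,.11],5)
beads()
s=cam('side'); save(s,'s23.png',(290,80,450,230),5)
c=cam('top'); save(c,'t23.png',(260,110,500,310),3.3)
```

```text
t 26.2 pos [ 0.4588 -0.0221  0.1779] xang 5.15 q [ 0.65  0.28 -0.84  2.06  0.27  0.9  -0.25] g 0.177 F [ 2.9 -2.7  1.6] -> d [-2.4 37.9 67.9] spin 0.1538533935586912
y 153 [386. 188.] [ 45. -18.] ang -21 potx -37.3
y 47 [399. 194.] [ 31. -50.] ang -58 potx -58.8
rim [ 0.48374424 -0.16855142] 0.07773040173943878 273
```

View pics/s23.png

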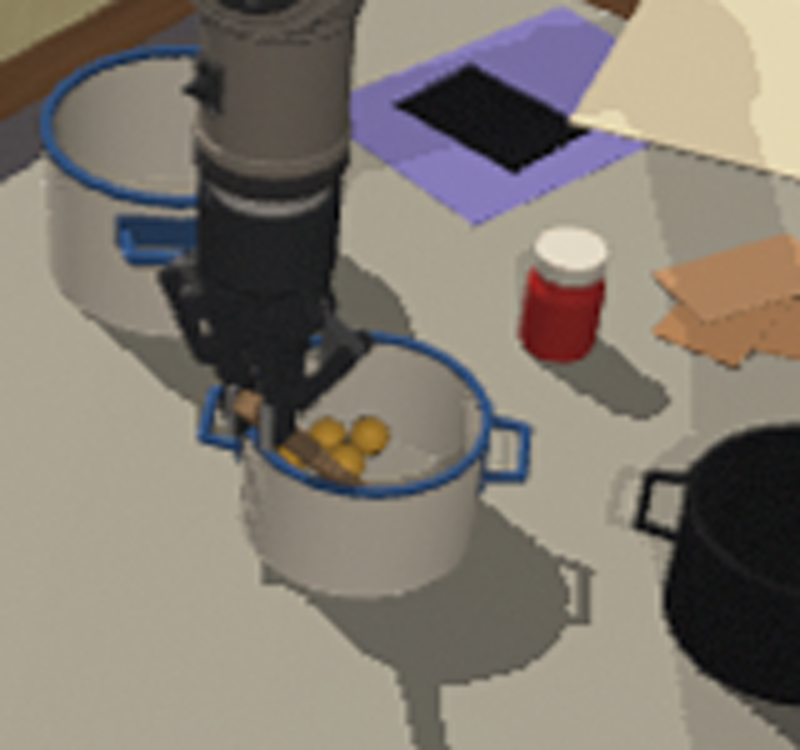

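View pics/t23.png

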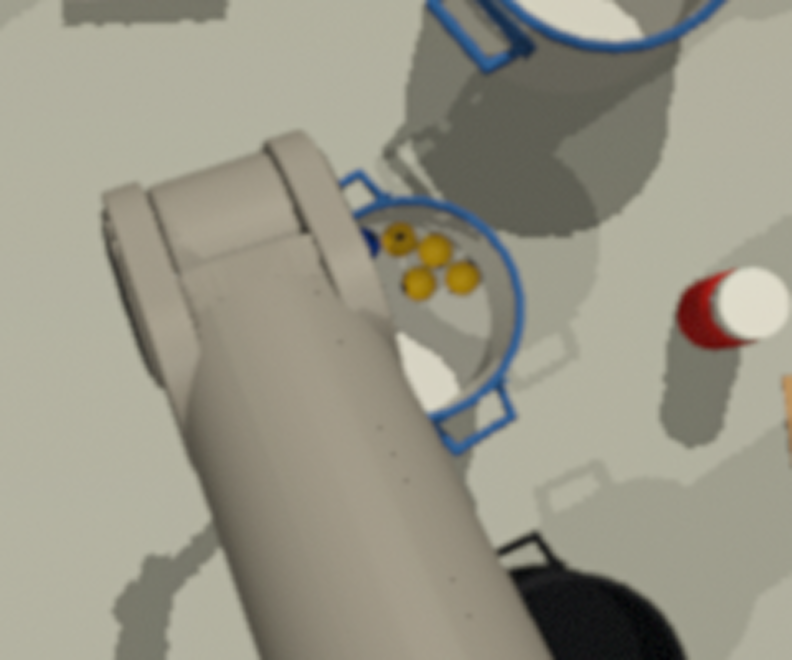

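Run:
```python
from h import *
s=cam('side');o,R=axes();print(o['eef_pos'])
H=s['hsv'];W=s['W'];b=(334,155,366,178);m=np.zeros((400,640),bool);m[b[1]:b[3],b[0]:b[2]]=1
sp=m&(H[...,0]<18)&(H[...,1]>60)&(H[...,1]<180)&(W[...,2]>.05)
for v in range(b[1],b[3],2):
    k=sp[v]
    if k.sum()>1: print(v,np.argwhere(k).ravel()[[0,-1]],np.median(W[v][k],0).round(4),H[v][k][0])
w=cam('wrist');save(w,'w23.png')
H=w['hsv'];W=w['W']
for v in range(190,345,8):
    k=(H[v,:,0]<18)&(H[v,:,1]>90)&(W[v,:,2]>.05); k[:285]=0;k[345:]=0
    if k.sum()>3: print(v,np.argwhere(k).ravel()[[0,-1]],np.median(W[v][k],0).round(4))
```

```text
[ 0.45842904 -0.02385855  0.17832852]
159 [338 342] [ 0.4548 -0.0134  0.2197] [ 15 116 110]
161 [337 341] [ 0.4532 -0.0074  0.2158] [ 15 108 120]
163 [338 341] [ 0.4529 -0.0113  0.2077] [15 98 52]
167 [348 351] [ 0.4533 -0.057   0.1629] [14 99 75]
169 [348 354] [ 0.4537 -0.0654  0.1494] [ 15 103  79]
171 [350 356] [ 0.4562 -0.0803  0.1297] [ 15 113  77]
173 [352 358] [ 0.454  -0.0901  0.1179] [16 68 90]
175 [355 361] [ 0.4508 -0.1008  0.105 ] [ 16 100  74]
246 [308 330] [ 0.4575 -0.0042  0.2138]
254 [296 332] [ 0.4569 -0.0068  0.2162]
262 [295 333] [ 0.4573 -0.0093  0.2176]
270 [295 333] [ 0.4575 -0.0117  0.22  ]
278 [296 332] [ 0.4579 -0.0151  0.2203]
286 [300 341] [ 0.4597 -0.0284  0.2052]
294 [295 331] [ 0.4605 -0.0489  0.1799]
302 [298 332] [ 0.4642 -0.0817  0.1399]
```

View pics/w23.png

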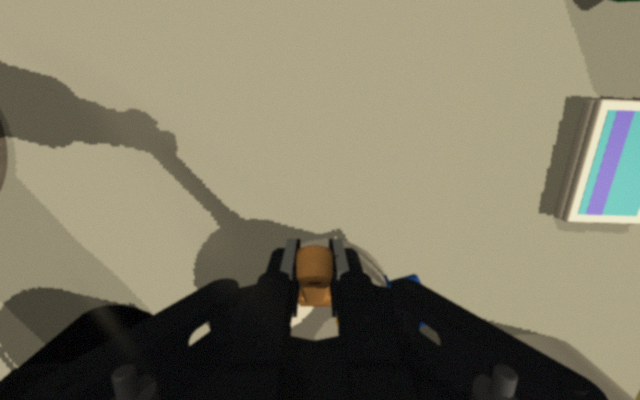

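step_arm(targets=[[0,8,6,0,1],[0,18,16,0,1],[0,28,28,0,1],[0,36,38,0,1],[0,39,45,0,1],[0,39,47,0,1],[0,39,47,0,1]], newtons=30)

```text
t: 27.03
eef_pos: [0.4609, -0.0628, 0.1301]
tool_rot: [-0.001, 0.999, 0.043, -0.001]
contact_force: [-0.3, 0.3, -0.0]
gripper_width: 0.175
```

Run:
```python
from h import *
go([.46,-.06,.125],5)
beads()
s=cam('side'); save(s,'s24.png',(290,80,450,230),5)
c=cam('top'); save(c,'t24.png',(260,110,500,310),3.3)
```

```text
t 27.03 pos [ 0.4609 -0.0628  0.1301] xang 4.94 q [ 0.66  0.37 -0.78  2.09  0.35  0.81 -0.24] g 0.175 F [-0.3  0.3 -0. ] -> d [-0.6 -2.9  5.1] spin -0.05882625666654917
y 19 [401. 193.] [ 33. -54.] ang -58 potx -63.8
rim [ 0.48418765 -0.16861664] 0.07749013434527237 172
```

View pics/s24.png

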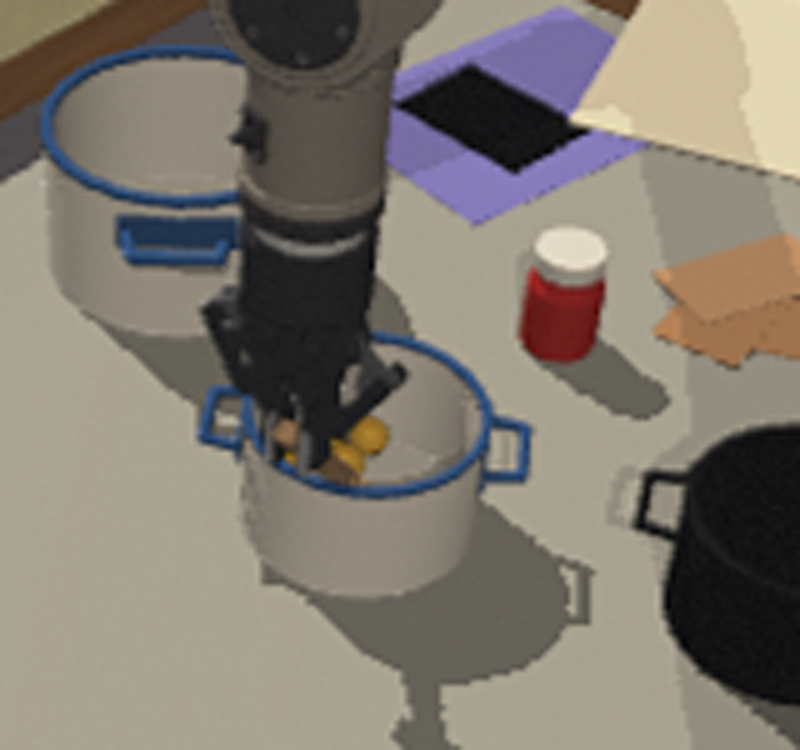

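View pics/t24.png

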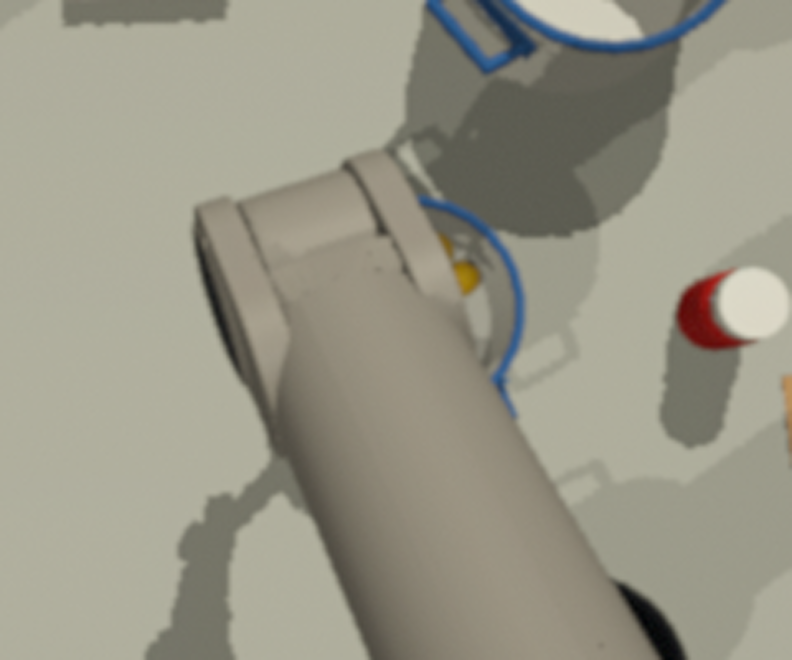

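step_arm(targets=[[0,0,3,0,1],[0,0,5,0,1],[0,0,5,0,1],[0,0,5,0,1]])

```text
t: 27.52
eef_pos: [0.4619, -0.0628, 0.1263]
tool_rot: [0.0, 0.999, 0.043, 0.0]
contact_force: [0.9, -0.4, -0.9]
gripper_width: 0.179
```

step_arm(targets=[[0,0,2,0,1],[0,0,4,0,1],[0,0,4,0,1],[0,0,4,0,1]])

```text
t: 27.85
eef_pos: [0.4628, -0.0637, 0.1226]
tool_rot: [0.001, 0.999, 0.043, 0.001]
contact_force: [4.3, -3.7, 2.2]
gripper_width: 0.177
```

step_arm(targets=[[0,0,-1,0,1],[0,0,-1,0,0.8],[0,0,-1,0,0.6],[0,0,-1,0,0.5],[0,0,-1,0,0.5],[0,0,-1,0,0.5],[0,0,-1,0,0.5],[0,0,-1,0,0.5]])

```text
t: 28.52
eef_pos: [0.4614, -0.0627, 0.123]
tool_rot: [-0.0, 0.999, 0.043, -0.0]
contact_force: [0.4, 0.4, 0.3]
gripper_width: 0.502
```

Run:
```python
from h import *
go([.46,-.06,.125],5)
s=cam('side'); save(s,'s25.png',(290,80,450,230),5)
c=cam('wrist'); save(c,'w25.png')
```

```text
t 28.52 pos [ 0.4614 -0.0627  0.123 ] xang 4.97 q [ 0.65  0.38 -0.77  2.1   0.37  0.8  -0.25] g 0.502 F [0.4 0.4 0.3] -> d [-1.2 -2.8 -2. ] spin -0.026015105992485132
```

View pics/s25.png

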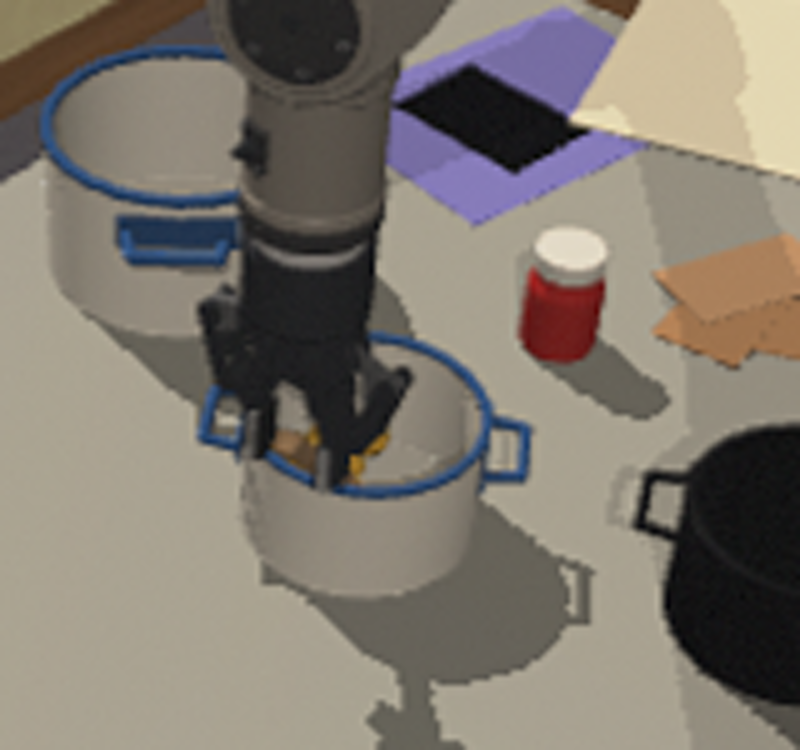

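View pics/w25.png

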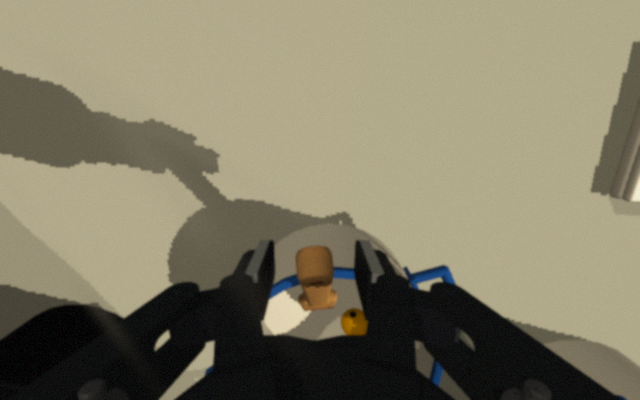

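Released, and the spoon is leaning. Now I'll lift straight up and back away.

step_arm(targets=[[0,0,-12,0,0.5],[0,0,-40,0,0.4],[0,0,-75,0,0.4],[0,-20,-100,0,0.4],[0,-55,-110,0,0.4],[0,-95,-110,0,0.4],[0,-135,-110,0,0.4],[0,-160,-110,0,0.4],[0,-170,-110,0,0.4],[0,-170,-110,0,0.4]])

```text
t: 29.45
eef_pos: [0.4463, 0.11, 0.2343]
tool_rot: [-0.001, 0.999, 0.046, 0.001]
contact_force: [-0.4, -0.1, 0.6]
gripper_width: 0.598
```

Run:
```python
from h import *
go([.46,-.06,.125],5)
t=beads(); save(t,'t26.png',(260,110,500,310),3.3)
s=cam('side'); save(s,'s26.png',(290,80,450,230),5); save(s,'s26full.png')
```

```text
t 29.45 pos [0.4463 0.11   0.2343] xang 5.3 q [ 0.47  0.22 -0.95  2.    0.21  1.02 -0.48] g 0.598 F [-0.4 -0.1  0.6] -> d [ -2.2 170.6 109.1] spin 0.2952993832980013
y 155 [386. 188.] [ 46. -18.] ang -21 potx -37.5
y 47 [399. 194.] [ 31. -50.] ang -58 potx -58.8
y 69 [376. 211.] [-14.   7.] ang 153 potx 13.4
b 30 [369. 184.] [54. 25.] ang 25 potx -4.0
b 29 [361. 191.] [37. 47.] ang 52 potx 23.3
b 20 [356. 201.] [10. 58.] ang 80 potx 46.2
rim [ 0.48356844 -0.16902661] 0.07746292812278831 451
```

View pics/s26.png

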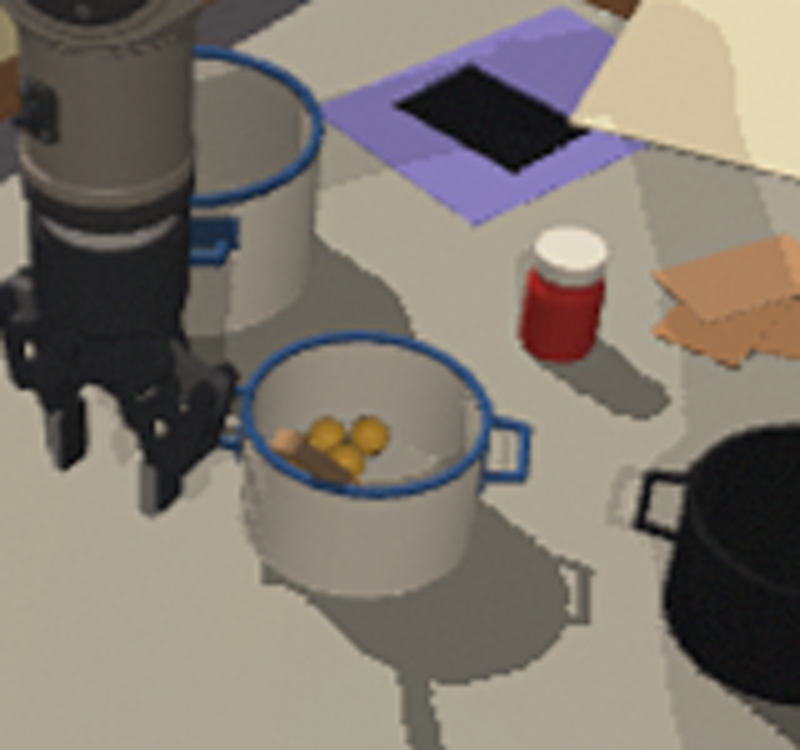

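View pics/t26.png

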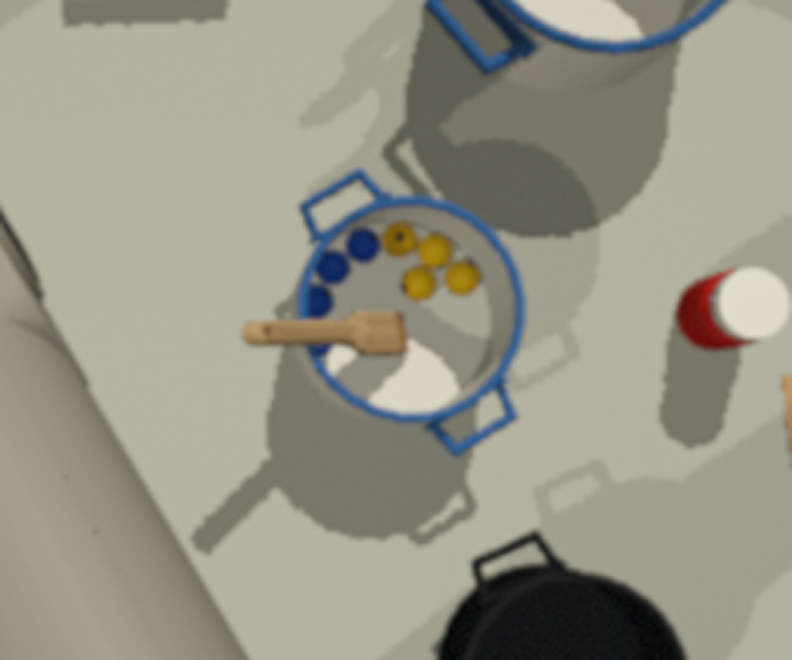

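View pics/s26full.png

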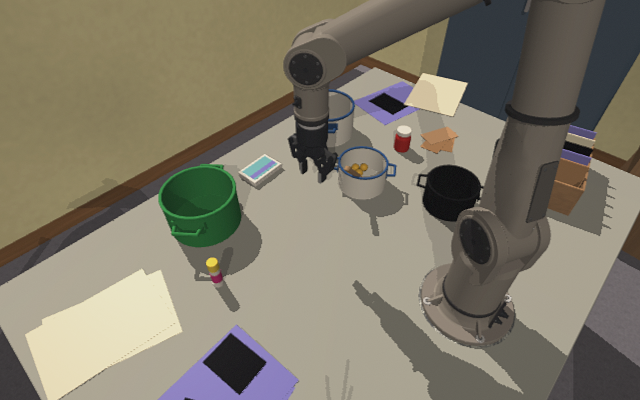

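step_arm(targets=[[0,-5,0,0,0.4],[0,-5,0,0,0.4],[0,-5,0,0,0.4],[0,-5,0,0,0.4],[0,-5,0,0,0.4],[0,-5,0,0,0.4]])

```text
t: 30.05
eef_pos: [0.4465, 0.1111, 0.2331]
tool_rot: [0.0, 0.999, 0.043, -0.0]
contact_force: [0.1, 0.5, 0.3]
gripper_width: 0.599
```

Run:
```python
from h import *
t=beads(); W=t['W'];H=t['hsv']
im=cv2.imread('pics/t26.png'); save(t,'t27.png',(260,110,500,310),3.3); im2=cv2.imread('pics/t27.png')
d=cv2.absdiff(im,im2).max(2)[180:460,230:560]; print('diff',(d>40).sum())
m=np.zeros((400,640),bool);m[200:220,330:386]=1
sp=m&(H[...,1]>70)&(H[...,0]<20)&(W[...,2]>.01)
for u in (336,340,350,360,370,376,380,382):
    k=sp[:,u]
    if k.any(): p=np.median(W[:,u][k],0); print(u,p.round(4),(p[:2]-PC).round(4))
print(bot.get_obs()['joint_vel'].round(3))
```

```text
y 145 [387. 188.] [ 46. -18.] ang -21 potx -38.0
y 47 [399. 194.] [ 31. -50.] ang -58 potx -58.8
y 75 [377. 211.] [-14.   7.] ang 153 potx 12.6
b 30 [369. 184.] [54. 25.] ang 25 potx -4.0
b 27 [361. 191.] [37. 48.] ang 52 potx 23.6
b 22 [356. 201.] [11. 59.] ang 79 potx 46.0
rim [ 0.4835284  -0.16904731] 0.07748342248060917 453
diff 0
336 [ 0.4578 -0.0518  0.1612] [-0.0259  0.117 ]
340 [ 0.4584 -0.0607  0.1596] [-0.0253  0.1081]
350 [ 0.4621 -0.0853  0.1302] [-0.0216  0.0835]
360 [ 0.4651 -0.1114  0.0995] [-0.0186  0.0574]
370 [ 0.4679 -0.1401  0.0602] [-0.0158  0.0287]
376 [ 0.4702 -0.158   0.0383] [-0.0135  0.0108]
380 [ 0.4717 -0.1701  0.025 ] [-0.012  -0.0013]
382 [ 0.4697 -0.1761  0.0193] [-0.014  -0.0073]
[-0.001  0.002 -0.    -0.001 -0.001  0.001 -0.   ]
```

All at rest: tip about 10–15 mm above the pot's underside, handle end at about 155 mm, pot unmoved.

```bash
python3 -c "
from station import bot
print(bot.hand_in())"
```

```text
the job is handed in; nothing more can be done
None
```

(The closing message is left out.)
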